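# Load and tighten the ratchet lay-up press

### The job

Lay the loose plywood board squarely and centred on top of the pile of narrower boards in the small ratchet press: lower it until it rests on the pile and only then let go, do not drop it. Then pump the press's lever, one tooth per stroke, until the platen is clamped on the boards with its spring partly squeezed, stopping before the spring is squeezed solid, and leave the lever free. Do not disturb the wheel, the glue bottle or the hammer.

Things in the scene. Friction and masses are not known exactly. Their poses are not given: they have to be found in the camera images.
- press: Ratchet press fixed on the bench. Origin on the bench under its centre; x runs along the pile, to the robot's left (yaw 1.2 to 1.65 rad), y to the lever's side (towards the robot), z up; numbers in mm in this frame. Foot plate 130 (x) x 200 (y), 15 high. Columns of diameter 20 at x 0, y +-66 carry the head. Beside the pile's block beyond the foot (x below -65) there is only the bench.
- pile_base (a point): Centre of the top of the press's wooden block (206 x 46), at press x 0, y 0, z 45; axes as the press. A pile of 200 x 44 boards lies on it lengthwise along x, centred on this point; the loose board, 60 wide, is to overhang it by 8 mm on both sides. The pile's height is not given: its top is 12 to 28 mm above this point; feel for it.
- head (a point): Middle of the head's lower edge over the pile's right-hand end: press x -75, y 0, z 168. The head block (x -75 to +65, y +-86, z 168 to 190) overhangs the pile. So the board goes in lengthwise from the robot's right (-x), held near its outer end (x about -82) by a tool leaning back towards -x by about 40 degrees. The toothed ram above the head reaches z 316.
- ram (a joint): How far the ram has come down, m. The platen's flat underside (120 x 64 mm, centred on the pile) is at press z = 0.119 - ram + platen. Starts at 0.002 to 0.018; stays where left (to 2 mm), cannot go back up. Tooth pitch 0.010: each full lever stroke after the first brings it down 0.010, the first 0.006 to 0.016; it may spring back up by 0.0025 as the lever is let up.
- platen (a joint): Squeeze of the spring between ram and platen, m: 0 = platen hanging free, 0.018 = squeezed solid. Once the platen sits on the boards it grows by what the ram comes down. About 5 N at first touch and 1.3 N more per mm. A squeeze of 3 to 14 mm is right.
- lever (a joint): Lever angle pressed down from rest, rad: 0 = up (a spring returns it), 0.27 = down on its stop. A full stroke goes beyond 0.25 and back below 0.02, to catch the next tooth.
- lever_pad (a point): Centre of the top of the black rubber pad, 50 x 70 mm, 14 thick, at the lever's free end, to be pushed down from above with 4 to 18 N. The lever swings in the press's y-z plane about a pivot at press x 0, y -50, z 235 mm; the pad is 230 mm from it towards +y. At rest the lever slopes up 0.135 rad, on its stop down 0.135 rad: the pad goes down 62 mm.
- board: Loose plywood board, 200 x 60 x 10 mm, about 90 g. Origin at its centre; x lengthwise, y across its 60 mm width, z through its thickness. It starts flat and centred within about 8 mm on the stand.
- stand: Fixed wooden block 70 x 45 mm, 40 mm high, under the board; origin at the centre of its underside on the bench, its x (to the robot's left, yaw 1.35 to 1.95 rad) along the board (within about 0.1 rad).
- wheel: Bystander: skateboard wheel lying flat, diameter 80, height 52 mm; origin at the centre of its underside.
- glue: Bystander: upright glue bottle, diameter 60, height 150 mm; origin at the centre of its underside.
- hammer: Bystander: hammer 260 mm long lying on the bench along its x; origin under its middle.
Things that resemble listed ones, but are neither listed nor needed, are in the scene too. There is more than one size of the board; the one meant has the size given above.

How it is judged:
By the outcome, as a careful person would: the job done as asked, in the order asked, and still so for the second after the job is handed in, with the robot touching nothing.
It also fails if it takes over 64 s, if anything falls off the work surface, if the arm or the gripper's body presses on something with over 40 N, if the wrist force passes 120 N, or if a joint passes its speed limit or range.

### The arm

A 6-joint arm with a two-finger parallel gripper is mounted at the origin on the work surface. World frame = base frame: x ahead of the robot, y to its left, z up, the work surface at z = 0. Lengths are in mm, angles in degrees, forces in N, time in s.
With the tool pointing down it reaches from about 275 to 1000 mm from the base axis. Payload 8.4 kg.
Tool frame: the origin (TCP) lies at the very end of the fingers, on their centre line; the grasp point (between the pads) lies 19 mm behind it (env.tcp_to_grasp is the distance from the TCP to the grasp point, in mm); z points along the fingers, y is the direction in which the jaws open and shut (so a half turn about z gives the same grasp; the last joint's range is limited). The gripper opens to 85 mm and grips with 20 to 120 N. Pads are 22 mm wide; open, the fingers measure 114 mm over their backs; the gripper's body (76 mm by 85 mm) begins 54 mm behind the grasp point. The pads swing forward as they close: fully open they stand 13 mm farther back than shut.
Start: joints at [67.701, 20.225, 93.587, -0, 66.188, -0.138], TCP at [235.765, 578.829, 231.281] pointing down, gripper open.
Joint ranges: [-150.9, 150.9], [-52.94, 120.26], [3.33, 152.33], [-74.26, 254.26], [0, 154.13], [-172.89, 172.89]. Speed limits (degrees/s): [127.2, 127.2, 159.86, 180, 180, 180].

### API

Orientations are given as [roll, pitch, yaw] about the fixed x, y, z axes, in that order (R = Rz(yaw) Ry(pitch) Rx(roll)).
In Python, from rig import env gives the robot as it stands.
- The arm moves only by the tool jog_arm, never from a script. Its argument "increments" is a list of rows, each an object with "turn": the turn, a rotation vector about the tool's x, y, z in rad, a list of three; "xyz": the shift along the tool's x, y, z in mm, a list of three; "hand": the finger opening in mm, from 0 to 85.4. A call has exactly 5 rows; each row is the pose to reach, as a shift and turn from the pose measured when the call began, along the tool's axes at that moment; what a row does not reach only later rows make up. A row lasts 1/10 s, in which the tool goes at most 50 mm and 8.59 degrees, less where a joint would pass 70% of its speed; a pose out of reach is approached as far as the arm can. A call with a gripper value outside its range is refused whole. The fingers move at their own pace and stop on an object; "grip_force" is the grip in N (left out, the last holds). Time passes only in rows, so rows that repeat a pose let the fingers close, or fill a call up. It gives the time, the measured TCP pose, the force and the opening at its end, in the units of the state.
- env.get_obs(): the state, without advancing time (a new reading comes with each control period).
- env.grab_frame(name): name is "side" or "top" or "wrist"; returns (picture, depth): 400x640x3 uint8, red, green, blue; 400x640 float32, mm along the optical axis (not along the pixel's ray), 0 where there is no reading.
- env.calibration(name): a dict with "K" (3x3 intrinsics, pixels), "extrinsics" (4x4, takes a point from camera to world coordinates); the wrist camera has in their place "hand_eye" (4x4, takes a point from camera to tool coordinates, whose origin is the TCP and whose axes are the flange's). Camera axes: x right, y down, z forward; pixel columns grow to the right and rows downward; lengths in mm; the calibration is good to about 2 mm. A picture is of the moment at which its call begins: read the wrist's pose just before it. calibration takes no time and is no camera call.
- env.close_job(): hands the job in, once; it reports no verdict.
Trained networks look in the newest picture that a camera, given by its name, has taken for a name from the list of things; names that differ only in an ending like _2 or _b are one class to them, and where a whole thing is asked for, a point or a joint stands for the part that bears it (a point fixed in the world has none). Each returns a list of dicts, best first, with "p" (0 to 1); they miss things now and then, are a little off and sometimes report something else, mostly with a low value. They report only what shows in the picture. A call takes as long as a camera call. They do not tell look-alikes from the thing itself.
- env.search_frame(camera, thing): "location" ([x, y, z] in mm, in world coordinates, good to about 4 mm: the middle of the surface that is visible of it).
The state is a dict: "time_s": time; "q": joint angles; "dq": joint speeds; "tau": joint torques, N m; "eef_pos": TCP position; "eef_rot": TCP orientation; "ft_force": force on the tool from outside, world axes, zero at the start; "wrist_torque": the same for the moment, N m; "opening": finger opening in mm.
Only numpy, scipy, OpenCV 4.12 (cv2) and the standard library are available. Lean on these libraries where they do the work, as an engineer would, in place of code of your own. Each camera call takes 0.05 s, during which the arm holds its last target.

## Working session

There is one attempt and no reset: what is moved stays moved. The work goes in short steps, Python scripts to look and compute and a tool call to move; the robot and the scene stay as the last step left them, time stands still between calls to the robot, and variables do not carry over. Pictures are saved under pics/ and viewed, and the job is handed in when it is done.

Besides the shell and the picture viewer there is one more tool, called after ">>>" by a JSON object that holds its "api" and its "payload", one argument or row to a line. jog_arm: Moves the arm, as the interface text tells. Its arguments: {"type":"object","properties":{"increments":{"type":"array","items":{"type":"object","properties":{"turn":{"type":"array","items":{"type":"number"}},"xyz":{"type":"array","items":{"type":"number"}},"hand":{"type":"number"}}}},"grip_force":{"type":"number"}},"required":["increments"]}

```bash
ls; mkdir -p pics
cat > h.py <<'E'
import numpy as np, cv2
from rig import env
from scipy.spatial.transform import Rotation as R
E
python3 - <<'E'
from h import *
o=env.get_obs(); print(o)
for c in ['side','top','wrist']:
    p,d=env.grab_frame(c); cv2.imwrite(f'pics/{c}0.png',p[:,:,::-1]); np.save(f'pics/{c}0d.npy',d)
    np.save(f'pics/{c}0.npy',p)
    k=env.calibration(c); print(c,k)
    for t in ['press','board','stand','wheel','glue','hammer','lever_pad','lever']:
        if c!='wrist':
            try: r=env.search_frame(c,t)
            except Exception as e: r=e;print(t,r);continue
            print(c,t,[(np.round(x['location']).tolist(),round(x['p'],2)) for x in r][:4])
print(env.get_obs()['time_s'])
E
```

```text
pics
{'time_s': 0.0, 'q': array([ 6.77017653e+01,  2.02623989e+01,  9.36292726e+01,  6.82618213e-04,
        6.61884113e+01, -1.38021064e-01]), 'dq': array([-0.01777463, -0.00029638, -0.13190379,  0.03790441, -0.07181838,
        0.01383909]), 'tau': array([ 7.36696547e-04, -6.05252981e+01, -3.42062545e+01,  2.97056170e-05,
        9.36709024e-03,  1.08424169e-05]), 'eef_pos': array([235.56783318, 578.3873052 , 230.56117496]), 'eef_rot': array([-1.79919919e+02, -8.17037584e-04,  1.57839510e+02]), 'ft_force': array([ 0.16469728,  0.04103661, -0.55245115]), 'wrist_torque': array([-0.02502722, -0.00765734, -0.00854444]), 'opening': 85.6454708420864}
side {'K': array([[473.20563552,   0.        , 318.99363506],
       [  0.        , 473.20563552, 201.87328684],
       [  0.        ,   0.        ,   1.        ]]), 'extrinsics': array([[ 9.61090681e-01, -1.52071675e-01,  2.30605524e-01,
         2.85951548e+02],
       [-2.75795767e-01, -4.81306252e-01,  8.32034246e-01,
        -1.08315588e+03],
       [-1.55369607e-02, -8.63260388e-01, -5.04519678e-01,
         8.12079617e+02],
       [ 0
[... 1223 characters left out ...]
0.77)]
top glue [([487.0, 310.0, 103.0], 0.69)]
top hammer [([414.0, -49.0, 26.0], 0.86)]
top lever_pad [([493.0, 74.0, 265.0], 0.68)]
top lever [([495.0, 69.0, 266.0], 0.8)]
wrist {'K': array([[284.99857984,   0.        , 321.00812573],
       [  0.        , 284.99857984, 203.05029544],
       [  0.        ,   0.        ,   1.        ]]), 'hand_eye': array([[ 7.18812721e-04, -9.64940538e-01, -2.62467602e-01,
         6.74039998e+01],
       [ 9.99999690e-01,  7.77953592e-04, -1.21411017e-04,
        -1.50690992e-01],
       [ 3.21342026e-04, -2.62467434e-01,  9.64940798e-01,
        -1.42278412e+02],
       [ 0.00000000e+00,  0.00000000e+00,  0.00000000e+00,
         1.00000000e+00]])}
0.95
```

View pics/side0.png

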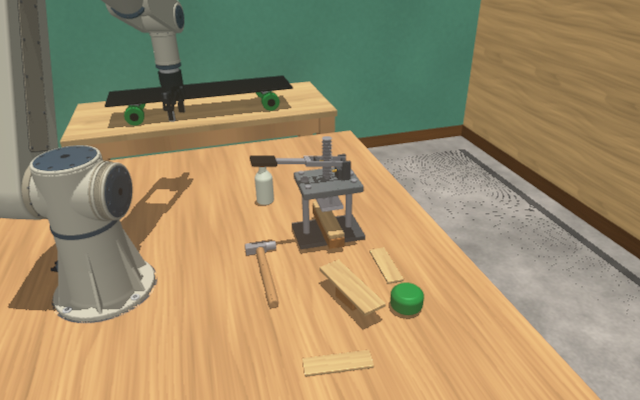

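View pics/top0.png

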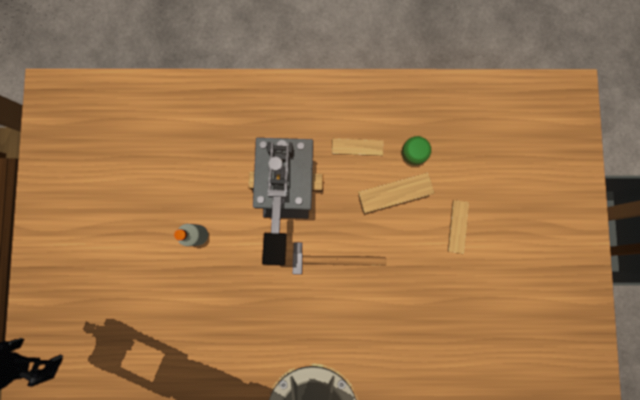

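The side view shows the press at (328,190), the board on its stand at (352,287), the wheel at (407,298) and the hammer at (265,270). In the top view there are three board candidates: (358,147) small and flat on the bench, (458,227) small and flat on the bench, and (396,193) long and raised at z≈50. The last one fits (200x60, on the stand). Next I confirm this in a crop and measure it.

```bash
cat >> h.py <<'E'
def cloud(d,cam,T=None):
    k=env.calibration(cam);K=k['K'];T=k['extrinsics'] if T is None else T
    v,u=np.mgrid[0:400,0:640]
    P=np.stack([(u-K[0,2])/K[0,0]*d,(v-K[1,2])/K[1,1]*d,d],-1)
    return P@T[:3,:3].T+T[:3,3]
def rect(P2,name=''):
    r=cv2.minAreaRect(P2.astype(np.float32)); print(name,'n',len(P2),'c',np.round(r[0],1),'size',np.round(r[1],1),'ang',round(r[2],2)); return r
E
python3 - <<'E'
from h import *
p=np.load('pics/top0.npy');d=np.load('pics/top0d.npy');W=cloud(d,'top')
def sel(c,zr,r):
    return (d>0)&(abs(W[...,0]-c[0])<r)&(abs(W[...,1]-c[1])<r)&(W[...,2]>zr[0])&(W[...,2]<zr[1])
m=sel((598,-235),(42,62),130); rect(W[m][:,:2],'board'); print('z',np.percentile(W[m][:,2],[5,50,95]))
for n,c in [('b2',(739,-130)),('b3',(502,-416))]:
    m=sel(c,(4,30),80); rect(W[m][:,:2],n)
m=sel((606,66),(182,198),130); rect(W[m][:,:2],'head'); print('z',np.percentile(W[m][:,2],[5,50,95]))
m=sel((495,70),(245,290),60); rect(W[m][:,:2],'pad'); print('z',np.percentile(W[m][:,2],[5,50,95]))
m=sel((606,66),(50,90),180); rect(W[m][:,:2],'pile'); print('z',np.percentile(W[m][:,2],[5,25,50,75,95]))
m=sel((606,66),(8,25),150)&1>0;rect(W[m][:,:2],'foot')
cr=lambda p,x,y,w,h,s:cv2.resize(p[y:y+h,x:x+w],None,fx=s,fy=s,interpolation=cv2.INTER_CUBIC)
cv2.imwrite('pics/cropT.png',cr(p,230,110,250,170,3)[:,:,::-1])
cv2.imwrite('pics/cropS.png',cr(np.load('pics/side0.npy'),230,120,200,200,3)[:,:,::-1])
E
```

```text
board n 1987 c [ 642.3 -233.7] size [149.2 231.2] ang 15.49
z [45.98324928 49.92251293 53.29352721]
b2 n 781 c [ 740.8 -128.7] size [157.8 158.5] ang 2.42
b3 n 813 c [ 501.3 -414.6] size [154.3 152.7] ang 1.64
head n 3028 c [627.2  68.4] size [140.1 171.8] ang 88.22
z [187.24089744 190.18347178 194.255693  ]
pad n 809 c [495.3  78.6] size [117.6  49.9] ang 0.74
z [258.85334486 270.00185326 275.25128159]
pile n 236 c [626.5  73.3] size [199.6  43.3] ang 88.29
z [55.76087762 58.13013299 59.49608353 60.88349849 62.54509823]
foot n 402 c [603.1  51.7] size [294.2 280.3] ang 2.56
```

View pics/cropT.png

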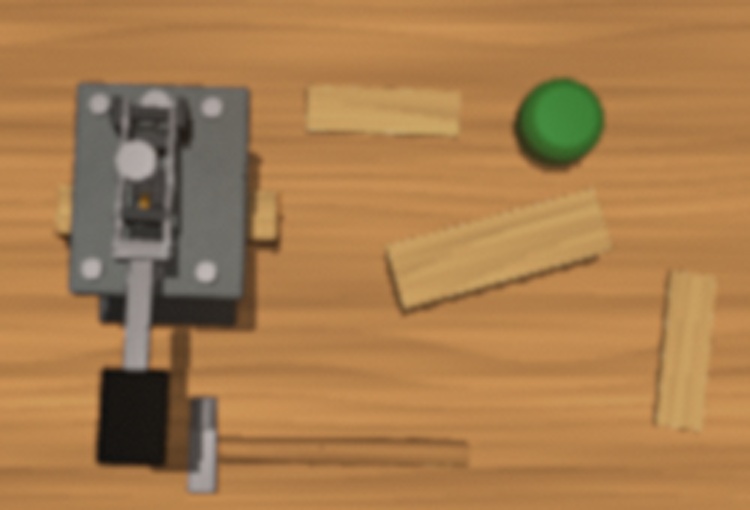

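View pics/cropS.png

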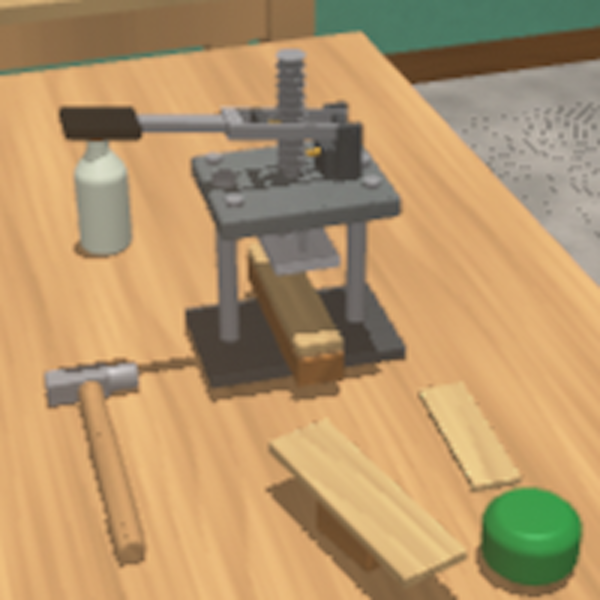

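The crops confirm it: the raised long board at top (396,193) is on the stand and is 3:1 in shape. The other two are shorter and narrower and lie on the bench. Pile end shows at top (319,183). Now the exact board and wheel poses.

Run:
```python
from h import *
p=np.load('pics/top0.npy');d=np.load('pics/top0d.npy');W=cloud(d,'top')
h=cv2.cvtColor(p,cv2.COLOR_RGB2HSV)
def cc(m,uv):
    n,l=cv2.connectedComponents(m.astype(np.uint8)); return l==l[uv[1],uv[0]]
green=(h[...,0]>45)&(h[...,0]<85)&(h[...,1]>120)
m=cc((W[...,2]>40)&(W[...,2]<62)&~green,(396,193)); rect(W[m][:,:2],'board'); print('z',np.median(W[m][:,2]))
m=cc(green,(416,150)); q=W[m&(W[...,2]>42)]; print('wheel',cv2.minEnclosingCircle(q[:,:2].astype(np.float32)),np.median(q[:,2]))
for n,uv in [('b2',(358,147)),('b3',(458,227))]:
    m=cc((W[...,2]>5)&(W[...,2]<30),uv); rect(W[m][:,:2],n)
m=cc((W[...,2]>8),(345,260)); rect(W[m][:,:2],'hammer');print(np.percentile(W[m][:,2],[50,98]))
m=cc((p.max(2)<45)&(W[...,2]>240),(274,250)); rect(W[m][:,:2],'pad');print(np.percentile(W[m][:,2],[2,50,98]))
o=env.get_obs();print(o['eef_pos'],o['eef_rot'])
```

```text
board n 1582 c [ 595.3 -231.1] size [ 60.1 201.2] ang 15.56
z 49.82922304063095
wheel ((716.7754516601562, -291.9613952636719), 36.6114616394043) 50.53821846883261
b2 n 675 c [ 732.6 -129.6] size [148.1  45.6] ang 87.92
b3 n 697 c [ 502.2 -413.7] size [ 45.8 147.8] ang 81.95
hammer n 1062 c [433.8 -71.5] size [102.3 261.6] ang 5.73
[24.07490533 29.55192023]
pad n 648 c [449.3  43.3] size [116.4  63.6] ang 88.59
[268.22321114 273.18347878 278.74888684]
[235.75835546 578.83044502 231.27380345] [-1.79999088e+02 -1.44730849e-03  1.57836835e+02]
```

```bash
cat >> h.py <<'E'
def Rg(psi,th): return R.from_euler('z',psi,degrees=True)*R.from_euler('x',180,degrees=True)*R.from_euler('y',th,degrees=True)
def cur():
    o=env.get_obs(); return o,np.array(o['eef_pos']),R.from_euler('xyz',o['eef_rot'],degrees=True)
def inc(P,Rt,nd=0,off=0):
    """target TCP pos, rotation -> tool-frame shift, rotvec"""
    o,p,r=cur()
    s=r.inv().apply(np.array(P)-p); w=(r.inv()*Rt).as_rotvec()
    n=np.linalg.norm(s); a=np.degrees(np.linalg.norm(w))
    print('t',o['time_s'],'shift',np.round(s,1),'turn',np.round(w,3),'| norm',round(n),'ang',round(a,1),'rows',round(max(n/50,a/8.59),1))
    return s,w
def rows(P,Rt,f=(.2,.4,.6,.8,1),h=85):
    s,w=inc(P,Rt)
    for k in f: print('{"xyz":[%s],"turn":[%s],"hand":%g}'%(','.join('%.1f'%x for x in s*k),','.join('%.3f'%x for x in w*k),h))
BC=np.array([595.3,-231.1,45.]); BY=105.56
PO=np.array([627.,73.4,0.]); PY=88.25
def pw(x,y,z): return PO+R.from_euler('z',PY,degrees=True).apply([x,y,z])
def tcp_from_grasp(G,Rt,d=19.): return np.array(G)+Rt.apply([0,0,d])
E
python3 - <<'E'
from h import *
print(env.tcp_to_grasp)
rows([300,330,430],Rg(130,0))
E
```

```text
18.700000000000003
t 0.95 shift [-153.4 -206.2 -198.7] turn [-0.    -0.     0.486] | norm 325 ang 27.8 rows 6.5
{"xyz":[-30.7,-41.2,-39.7],"turn":[-0.000,-0.000,0.097],"hand":85}
{"xyz":[-61.3,-82.5,-79.5],"turn":[-0.000,-0.000,0.194],"hand":85}
{"xyz":[-92.0,-123.7,-119.2],"turn":[-0.000,-0.000,0.292],"hand":85}
{"xyz":[-122.7,-165.0,-159.0],"turn":[-0.000,-0.000,0.389],"hand":85}
{"xyz":[-153.4,-206.2,-198.7],"turn":[-0.000,-0.000,0.486],"hand":85}
```

>>> {"api": "jog_arm", "payload": {
  "increments": [
    {"xyz": [-15,-20,-40],"turn": [0,0,0.1],"hand": 85},
    {"xyz": [-40,-50,-75],"turn": [0,0,0.2],"hand": 85},
    {"xyz": [-65,-85,-110],"turn": [0,0,0.29],"hand": 85},
    {"xyz": [-90,-115,-150],"turn": [0,0,0.39],"hand": 85},
    {"xyz": [-110,-150,-190],"turn": [0,0,0.48],"hand": 85}
  ]
}}

```text
time_s: 1.45
eef_pos: [279.0, 411.2, 408.2]
eef_rot: [180.0, 0.0, 130.1]
ft_force: [0.6, 0.3, 0.6]
opening: 84.9
```

Run:
```python
from h import *
rows([380,190,450],Rg(115,0))
```

```text
t 1.45 shift [-234.2  -65.2  -41.8] turn [0.    0.    0.264] | norm 247 ang 15.1 rows 4.9
{"xyz":[-46.8,-13.0,-8.4],"turn":[0.000,0.000,0.053],"hand":85}
{"xyz":[-93.7,-26.1,-16.7],"turn":[0.000,0.000,0.105],"hand":85}
{"xyz":[-140.5,-39.1,-25.1],"turn":[0.000,0.000,0.158],"hand":85}
{"xyz":[-187.4,-52.1,-33.4],"turn":[0.000,0.000,0.211],"hand":85}
{"xyz":[-234.2,-65.2,-41.8],"turn":[0.000,0.000,0.264],"hand":85}
```

>>> {"api": "jog_arm", "payload": {
  "increments": [
    {"xyz": [-45,-13,-8],"turn": [0,0,0.05],"hand": 85},
    {"xyz": [-92,-26,-17],"turn": [0,0,0.1],"hand": 85},
    {"xyz": [-138,-39,-25],"turn": [0,0,0.16],"hand": 85},
    {"xyz": [-185,-52,-33],"turn": [0,0,0.21],"hand": 85},
    {"xyz": [-232,-65,-42],"turn": [0,0,0.26],"hand": 85}
  ]
}}

```text
time_s: 1.95
eef_pos: [378.9, 190.0, 450.8]
eef_rot: [179.9, 0.0, 115.1]
ft_force: [0.1, 0.2, 0.2]
opening: 85.2
```

Run:
```python
from h import *
rows([440,-50,450],Rg(105.5,8))
```

```text
t 1.95 shift [-243.3  -46.5    0.8] turn [-0.01   0.139  0.168] | norm 248 ang 12.5 rows 5.0
{"xyz":[-48.7,-9.3,0.2],"turn":[-0.002,0.028,0.034],"hand":85}
{"xyz":[-97.3,-18.6,0.3],"turn":[-0.004,0.056,0.067],"hand":85}
{"xyz":[-146.0,-27.9,0.5],"turn":[-0.006,0.084,0.101],"hand":85}
{"xyz":[-194.6,-37.2,0.6],"turn":[-0.008,0.111,0.134],"hand":85}
{"xyz":[-243.3,-46.5,0.8],"turn":[-0.010,0.139,0.168],"hand":85}
```

>>> {"api": "jog_arm", "payload": {
  "increments": [
    {"xyz": [-48,-9,0],"turn": [0,0.03,0.03],"hand": 80},
    {"xyz": [-97,-19,0],"turn": [0,0.06,0.07],"hand": 76},
    {"xyz": [-145,-28,0],"turn": [-0.01,0.08,0.1],"hand": 74},
    {"xyz": [-193,-37,0],"turn": [-0.01,0.11,0.13],"hand": 74},
    {"xyz": [-241,-46,0],"turn": [-0.01,0.14,0.17],"hand": 74}
  ]
}}

```text
time_s: 2.45
eef_pos: [439.4, -49.8, 451.3]
eef_rot: [179.9, -8.1, 105.3]
ft_force: [0.6, 0.4, 0.2]
opening: 73.7
```

Run:
```python
from h import *
rows([540,-270,360],Rg(105.5,40),h=74)
```

```text
t 2.45 shift [-249.4   39.    56.8] turn [ 0.002  0.557 -0.003] | norm 259 ang 31.9 rows 5.2
{"xyz":[-49.9,7.8,11.4],"turn":[0.000,0.111,-0.001],"hand":74}
{"xyz":[-99.7,15.6,22.7],"turn":[0.001,0.223,-0.001],"hand":74}
{"xyz":[-149.6,23.4,34.1],"turn":[0.001,0.334,-0.002],"hand":74}
{"xyz":[-199.5,31.2,45.5],"turn":[0.002,0.446,-0.003],"hand":74}
{"xyz":[-249.4,39.0,56.8],"turn":[0.002,0.557,-0.003],"hand":74}
```

>>> {"api": "jog_arm", "payload": {
  "increments": [
    {"xyz": [-48,8,11],"turn": [0,0.11,0],"hand": 74},
    {"xyz": [-96,16,23],"turn": [0,0.22,0],"hand": 74},
    {"xyz": [-144,23,34],"turn": [0,0.33,0],"hand": 74},
    {"xyz": [-192,31,45],"turn": [0,0.45,0],"hand": 74},
    {"xyz": [-240,39,57],"turn": [0,0.56,0],"hand": 74}
  ]
}}

```text
time_s: 2.95
eef_pos: [537.5, -262.5, 361.2]
eef_rot: [179.8, -40.4, 105.3]
ft_force: [2.9, 0.0, 1.2]
opening: 74.1
```

Run:
```python
from h import *
Rt=Rg(BY,40); u=R.from_euler('z',BY,degrees=True).apply([1,0,0])
G=BC-82*u; T=tcp_from_grasp(G,Rt); print(G,T, env.get_obs()['q'])
rows(T-Rt.apply([0,0,130]),Rt,h=74)
```

```text
[ 617.29628195 -310.09470603   45.        ] [ 614.02018667 -298.3293457    30.44515558] [-38.82287946  30.81800973  71.12640911  24.11847443 110.72842491
 -52.13783028]
t 2.95 shift [-255.2   64.3   86.8] turn [ 0.006 -0.006 -0.003] | norm 277 ang 0.5 rows 5.5
{"xyz":[-51.0,12.9,17.4],"turn":[0.001,-0.001,-0.001],"hand":74}
{"xyz":[-102.1,25.7,34.7],"turn":[0.002,-0.003,-0.001],"hand":74}
{"xyz":[-153.1,38.6,52.1],"turn":[0.004,-0.004,-0.002],"hand":74}
{"xyz":[-204.2,51.4,69.4],"turn":[0.005,-0.005,-0.002],"hand":74}
{"xyz":[-255.2,64.3,86.8],"turn":[0.006,-0.006,-0.003],"hand":74}
```

>>> {"api": "jog_arm", "payload": {
  "increments": [
    {"xyz": [-45,11,15],"turn": [0,0,0],"hand": 74},
    {"xyz": [-91,23,31],"turn": [0,0,0],"hand": 74},
    {"xyz": [-137,34,46],"turn": [0,0,0],"hand": 74},
    {"xyz": [-183,46,61],"turn": [0.01,0,0],"hand": 74},
    {"xyz": [-228,58,77],"turn": [0.01,-0.01,0],"hand": 74}
  ]
}}

```text
time_s: 3.45
eef_pos: [627.0, -367.6, 152.6]
eef_rot: [-179.6, -39.8, 105.3]
ft_force: [-0.1, -0.2, 1.3]
opening: 73.8
```

Run:
```python
from h import *
o,p,r=cur()
im,d=env.grab_frame('wrist'); cv2.imwrite('pics/w1.png',im[:,:,::-1])
T=np.eye(4);T[:3,:3]=r.as_matrix();T[:3,3]=p
W=cloud(d,'wrist',T@env.calibration('wrist')['hand_eye'])
h=cv2.cvtColor(im,cv2.COLOR_RGB2HSV)
green=(h[...,0]>45)&(h[...,0]<85)&(h[...,1]>120)
m=(W[...,2]>42)&(W[...,2]<60)&(d>0)&~green&(np.linalg.norm(W[...,:2]-BC[:2],axis=-1)<125)
n,l,s,c=cv2.connectedComponentsWithStats(m.astype(np.uint8)); k=1+np.argmax(s[1:,4]);
rect(W[l==k][:,:2],'board');print(np.median(W[l==k][:,2]))
q=W[green&(d>0)&(W[...,2]>44)&(W[...,2]<60)]
if len(q)>50: print('wheel',cv2.minEnclosingCircle(q[:,:2].astype(np.float32)),np.median(q[:,2]))
print(p,o['q'])
```

```text
board n 9052 c [ 597.7 -231.9] size [ 60.2 200.9] ang 15.41
49.48144566664884
wheel ((718.9414672851562, -295.84173583984375), 37.27650451660156) 51.1167219644598
[ 627.04973648 -367.60413999  152.61071913] [-40.18603465  52.81612465  56.85208673  21.57685641 103.99829565
 -56.77272358]
```

View pics/w1.png

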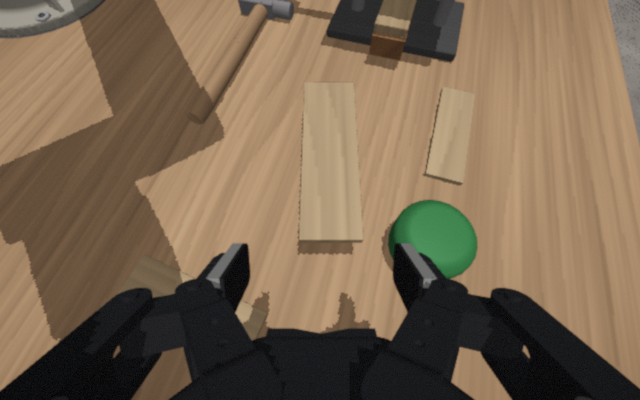

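The wrist view shows the board at (332,160) centred between the fingers, with the wheel at (433,240) to the right just outside the right finger. Top and wrist agree within 2.5 mm. I'll approach in two steps with the opening at 74.

```bash
sed -i 's/^BC=.*/BC=np.array([597.3,-231.7,45.]); BY=105.45/' h.py
python3 - <<'E'
from h import *
Rt=Rg(BY,40); u=R.from_euler('z',BY,degrees=True).apply([1,0,0])
T=tcp_from_grasp(BC-82*u,Rt,13); print(T)
rows(T-Rt.apply([0,0,45]),Rt,h=74)
E
```

```text
[ 616.91850266 -302.68251826   35.04142224]
t 3.5 shift [-19.1   9.   79.5] turn [-0.009 -0.001 -0.006] | norm 82 ang 0.6 rows 1.6
{"xyz":[-3.8,1.8,15.9],"turn":[-0.002,-0.000,-0.001],"hand":74}
{"xyz":[-7.6,3.6,31.8],"turn":[-0.003,-0.001,-0.003],"hand":74}
{"xyz":[-11.5,5.4,47.7],"turn":[-0.005,-0.001,-0.004],"hand":74}
{"xyz":[-15.3,7.2,63.6],"turn":[-0.007,-0.001,-0.005],"hand":74}
{"xyz":[-19.1,9.0,79.5],"turn":[-0.009,-0.001,-0.006],"hand":74}
```

>>> {"api": "jog_arm", "payload": {
  "increments": [
    {"xyz": [-6,3,16],"turn": [0,0,0],"hand": 74},
    {"xyz": [-12,5,32],"turn": [0,0,0],"hand": 74},
    {"xyz": [-19,9,48],"turn": [-0.01,0,-0.01],"hand": 74},
    {"xyz": [-19,9,64],"turn": [-0.01,0,-0.01],"hand": 74},
    {"xyz": [-19,9,79],"turn": [-0.01,0,-0.01],"hand": 74}
  ]
}}

```text
time_s: 4.0
eef_pos: [624.6, -330.0, 69.7]
eef_rot: [179.7, -40.1, 105.7]
ft_force: [0.1, 0.1, 0.7]
opening: 74.0
```

Run:
```python
from h import *
o,p,r=cur()
im,d=env.grab_frame('wrist'); cv2.imwrite('pics/w2.png',im[:,:,::-1])
T=np.eye(4);T[:3,:3]=r.as_matrix();T[:3,3]=p
W=cloud(d,'wrist',T@env.calibration('wrist')['hand_eye'])
Rt=Rg(BY,40); u=R.from_euler('z',BY,degrees=True).apply([1,0,0])
rows(tcp_from_grasp(BC-82*u,Rt,25),Rt,h=74); print(o['eef_rot'],p)
```

```text
t 4.05 shift [-1.1  0.4 54.1] turn [-0.001 -0.004  0.003] | norm 54 ang 0.3 rows 1.1
{"xyz":[-0.2,0.1,10.8],"turn":[-0.000,-0.001,0.001],"hand":74}
{"xyz":[-0.5,0.2,21.7],"turn":[-0.000,-0.001,0.001],"hand":74}
{"xyz":[-0.7,0.3,32.5],"turn":[-0.000,-0.002,0.002],"hand":74}
{"xyz":[-0.9,0.3,43.3],"turn":[-0.000,-0.003,0.003],"hand":74}
{"xyz":[-1.1,0.4,54.1],"turn":[-0.001,-0.004,0.003],"hand":74}
[179.73798557 -40.06226091 105.74112611] [ 624.55069451 -330.04837199   69.70866712]
```

View pics/w2.png

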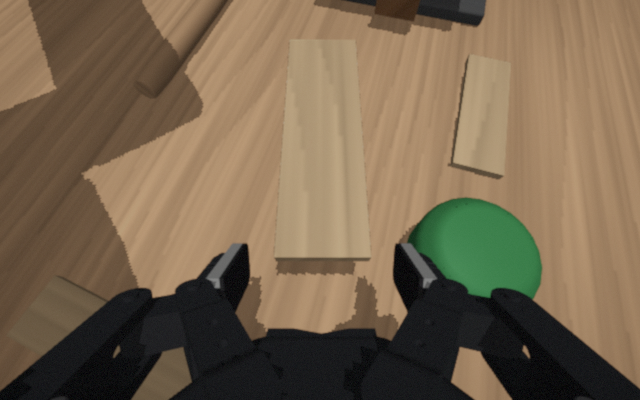

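The board end at (323,258) is centred between the finger tips at 248 and 393, and the wheel is clear of the right finger. Moving in.

>>> {"api": "jog_arm", "payload": {
  "increments": [
    {"xyz": [0,0,12],"turn": [0,0,0],"hand": 74},
    {"xyz": [0,0,24],"turn": [0,0,0],"hand": 74},
    {"xyz": [-1,0,36],"turn": [0,0,0],"hand": 74},
    {"xyz": [-1,0,48],"turn": [0,0,0],"hand": 74},
    {"xyz": [-1,0,54],"turn": [0,0,0],"hand": 74}
  ]
}}

```text
time_s: 4.55
eef_pos: [613.9, -294.3, 24.9]
eef_rot: [179.9, -40.3, 105.7]
ft_force: [-0.6, -0.3, -0.7]
opening: 74.2
```

Run:
```python
from h import *
o,p,r=cur()
im,d=env.grab_frame('wrist'); cv2.imwrite('pics/w3.png',im[:,:,::-1])
Rt=Rg(BY,40); u=R.from_euler('z',BY,degrees=True).apply([1,0,0])
inc(tcp_from_grasp(BC-82*u,Rt,25),Rt); print(o['eef_rot'],p,o['ft_force'])
```

```text
t 4.6 shift [-0.4  0.8 -2. ] turn [-0.002 -0.005  0.003] | norm 2 ang 0.4 rows 0.0
[179.93193083 -40.26433831 105.67963162] [ 613.92792211 -294.29454218   24.94454072] [-0.5914327  -0.34173256 -0.6512662 ]
```

View pics/w3.png

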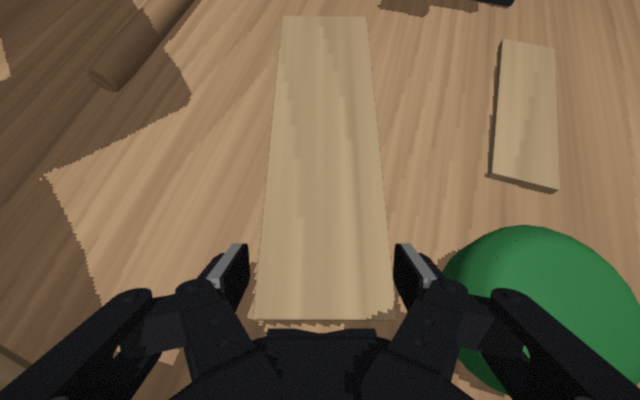

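The fingers straddle the board (262–388 between tips 250 and 393). Closing.

>>> {"api": "jog_arm", "payload": {
  "increments": [
    {"xyz": [0,1,0],"turn": [0,0,0],"hand": 68},
    {"xyz": [0,1,0],"turn": [0,0,0],"hand": 64},
    {"xyz": [0,1,0],"turn": [0,0,0],"hand": 60},
    {"xyz": [0,1,0],"turn": [0,0,0],"hand": 55},
    {"xyz": [0,1,0],"turn": [0,0,0],"hand": 50}
  ],
  "grip_force": 70
}}

```text
time_s: 5.1
eef_pos: [615.0, -294.0, 25.1]
eef_rot: [179.9, -40.3, 105.7]
ft_force: [0.5, -0.5, 2.1]
opening: 58.9
```

>>> {"api": "jog_arm", "payload": {
  "increments": [
    {"xyz": [0,0,0],"turn": [0,0,0],"hand": 50},
    {"xyz": [0,0,0],"turn": [0,0,0],"hand": 50},
    {"xyz": [4,0,-5],"turn": [0,0,0],"hand": 50},
    {"xyz": [9,0,-10],"turn": [0,0,0],"hand": 50},
    {"xyz": [13,0,-15],"turn": [0,0,0],"hand": 50}
  ],
  "grip_force": 70
}}

```text
time_s: 5.6
eef_pos: [615.0, -293.8, 45.6]
eef_rot: [179.9, -40.2, 105.7]
ft_force: [-0.5, 0.9, -1.3]
opening: 59.3
```

```bash
cat >> h.py <<'E'
def wboard(name,zr=None,ret=False):
    """measure held board in tool frame with the wrist camera: plane + rect"""
    o,p,r=cur(); im,d=env.grab_frame('wrist'); cv2.imwrite(name,im[:,:,::-1])
    C=cloud(d,'wrist',env.calibration('wrist')['hand_eye'])
    Wd=r.apply(C.reshape(-1,3)).reshape(C.shape)+p
    return o,p,r,im,d,C,Wd
E
python3 - <<'E'
from h import *
o,p,r,im,d,C,W=wboard('pics/w4.png')
print(p,o['eef_rot'],o['ft_force'],o['opening'])
# board top pts: connected from pixel (325,200)
z0=W[200,325,2];print('seed z',z0)
m=(d>0)&(abs(W[...,2]-z0)<8)
n,l=cv2.connectedComponents(m.astype(np.uint8)); q=W[l==l[200,325]]
A=np.c_[q[:,:2]-q[:,:2].mean(0),np.ones(len(q))]; s=np.linalg.lstsq(A,q[:,2],rcond=None)[0]; print('slope',s,'z range',q[:,2].min(),q[:,2].max())
rect(q[:,:2],'board')
E
```

```text
[ 614.99468926 -293.82117871   45.62564249] [179.90758096 -40.24980509 105.69460625] [-0.48151735  0.91685189 -1.28540627] 59.308590216815595
seed z 68.98580211029474
slope [ 1.91486272e-04 -3.29012544e-03  6.98935300e+01] z range 61.03633906088568 76.98243035029965
board n 35632 c [ 596.7 -230.8] size [ 86.5 200.5] ang 15.43
```

View pics/w4.png

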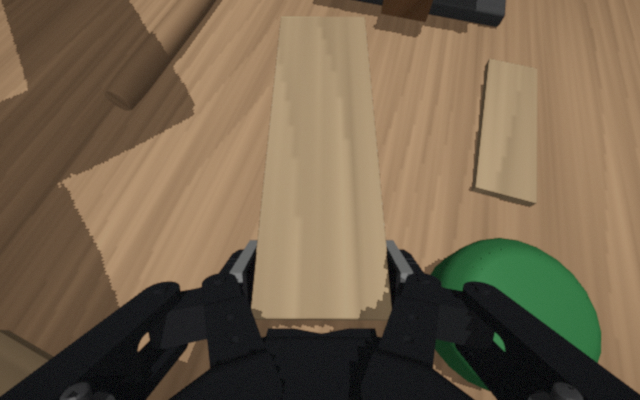

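The grip is firm: opening 59.3, board level (slope 0.003), lifted 20 mm. Now I lift further and line up in front of the press.

Run:
```python
from h import *
T=pw(-290,0,90)
rows([615,-285,95],Rg(97,40),h=50)
rows(T,Rg(PY,40),h=50)
```

```text
t 5.65 shift [ 37.9   2.1 -31. ] turn [-0.095 -0.004  0.117] | norm 49 ang 8.6 rows 1.0
{"xyz":[7.6,0.4,-6.2],"turn":[-0.019,-0.001,0.023],"hand":50}
{"xyz":[15.2,0.8,-12.4],"turn":[-0.038,-0.001,0.047],"hand":50}
{"xyz":[22.8,1.2,-18.6],"turn":[-0.057,-0.002,0.070],"hand":50}
{"xyz":[30.3,1.7,-24.8],"turn":[-0.076,-0.003,0.093],"hand":50}
{"xyz":[37.9,2.1,-31.0],"turn":[-0.095,-0.004,0.117],"hand":50}
t 5.65 shift [84.4 23.6 14.9] turn [-0.194 -0.004  0.234] | norm 89 ang 17.4 rows 2.0
{"xyz":[16.9,4.7,3.0],"turn":[-0.039,-0.001,0.047],"hand":50}
{"xyz":[33.8,9.4,6.0],"turn":[-0.077,-0.001,0.093],"hand":50}
{"xyz":[50.7,14.1,8.9],"turn":[-0.116,-0.002,0.140],"hand":50}
{"xyz":[67.5,18.8,11.9],"turn":[-0.155,-0.003,0.187],"hand":50}
{"xyz":[84.4,23.6,14.9],"turn":[-0.194,-0.004,0.234],"hand":50}
```

>>> {"api": "jog_arm", "payload": {
  "increments": [
    {"xyz": [8,0,-6],"turn": [-0.01,0,0.01],"hand": 50},
    {"xyz": [16,1,-13],"turn": [-0.03,0,0.04],"hand": 50},
    {"xyz": [24,1,-20],"turn": [-0.05,0,0.06],"hand": 50},
    {"xyz": [31,2,-26],"turn": [-0.07,0,0.09],"hand": 50},
    {"xyz": [38,2,-31],"turn": [-0.09,0,0.11],"hand": 50}
  ]
}}

```text
time_s: 6.15
eef_pos: [615.0, -285.0, 96.2]
eef_rot: [180.0, -40.2, 97.3]
ft_force: [0.6, 0.6, -1.4]
opening: 59.1
```

Run:
```python
from h import *
rows(pw(-290,0,90),Rg(PY,40),h=50)
```

```text
t 6.15 shift [47.6 11.9 48.4] turn [-0.102 -0.003  0.121] | norm 69 ang 9.1 rows 1.4
{"xyz":[9.5,2.4,9.7],"turn":[-0.020,-0.001,0.024],"hand":50}
{"xyz":[19.1,4.7,19.4],"turn":[-0.041,-0.001,0.049],"hand":50}
{"xyz":[28.6,7.1,29.0],"turn":[-0.061,-0.002,0.073],"hand":50}
{"xyz":[38.1,9.5,38.7],"turn":[-0.081,-0.002,0.097],"hand":50}
{"xyz":[47.6,11.9,48.4],"turn":[-0.102,-0.003,0.121],"hand":50}
```

>>> {"api": "jog_arm", "payload": {
  "increments": [
    {"xyz": [9,2,10],"turn": [-0.02,0,0.02],"hand": 50},
    {"xyz": [19,5,19],"turn": [-0.04,0,0.05],"hand": 50},
    {"xyz": [28,7,29],"turn": [-0.06,0,0.07],"hand": 50},
    {"xyz": [38,9,39],"turn": [-0.08,0,0.1],"hand": 50},
    {"xyz": [48,12,48],"turn": [-0.1,0,0.12],"hand": 50}
  ]
}}

```text
time_s: 6.65
eef_pos: [618.0, -215.8, 90.9]
eef_rot: [-179.9, -40.2, 88.1]
ft_force: [-0.4, 1.0, -1.6]
opening: 58.9
```

```bash
cat >> h.py <<'E'
def wood_rect(im,d,C,W,seed,ztol=4):
    z0=np.median(W[seed[1]-3:seed[1]+4,seed[0]-3:seed[0]+4,2]); m=(d>0)&(abs(W[...,2]-z0)<ztol)&(im.max(2)>90)
    n,l=cv2.connectedComponents(m.astype(np.uint8)); k=l==l[seed[1],seed[0]]
    k=cv2.morphologyEx(k.astype(np.uint8),cv2.MORPH_OPEN,np.ones((15,15)))>0
    return k,z0
E
python3 - <<'E'
from h import *
o,p,r,im,d,C,W=wboard('pics/w5.png')
print(o['time_s'],p,o['eef_rot'],o['ft_force'],o['opening'])
k,z0=wood_rect(im,d,C,W,(325,200)); rr=rect(W[k][:,:2],'board'); q=W[k]
A=np.c_[q[:,:2]-q[:,:2].mean(0),np.ones(len(q))]; print('slope',np.linalg.lstsq(A,q[:,2],rcond=None)[0])
im2=im.copy();im2[k]=im2[k]//2+np.array([127,0,0],np.uint8);cv2.imwrite('pics/w5m.png',im2[:,:,::-1])
P=R.from_euler('z',-PY,degrees=True).apply(W.reshape(-1,3)-PO).reshape(W.shape)
np.savez('pics/w5.npz',P=P,W=W,d=d,im=im)
E
```

```text
6.65 [ 617.95768093 -215.81927457   90.86160398] [-179.92686946  -40.18414843   88.14521346] [-0.4267616   0.96121498 -1.60930899] 58.90311935340346
board n 32106 c [ 619.8 -150.3] size [200.9  60.8] ang 87.46
slope [-2.75210964e-03 -4.29309763e-03  1.15069835e+02]
```

View pics/w5m.png

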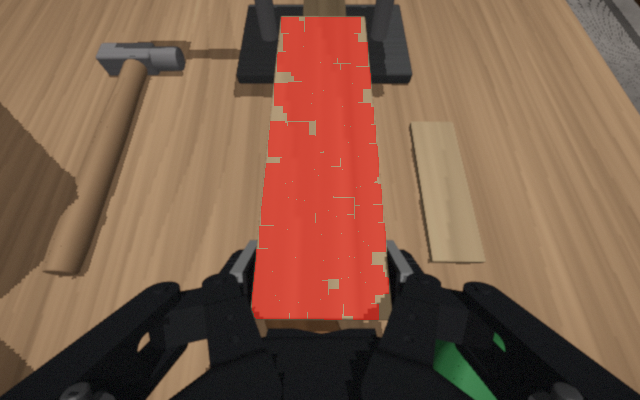

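The mask covers the whole board in the gripper (centre (320,170)), and the tips of the foot and pile show above it at (325,10). Next I check the board against the press in the top and side cameras.

Run:
```python
from h import *
for c in ['top','side']:
    im,d=env.grab_frame(c); W=cloud(d,c); np.savez(f'pics/{c}1.npz',im=im,d=d,W=W)
    cr=im[110:280,230:480] if c=='top' else im[120:320,230:430]
    cv2.imwrite(f'pics/{c}1.png',cv2.resize(cr,None,fx=3,fy=3,interpolation=cv2.INTER_CUBIC)[:,:,::-1])
    P=R.from_euler('z',-PY,degrees=True).apply((W-PO).reshape(-1,3)).reshape(W.shape)
    for nm,(xr,yr,zr) in {'pile':((-99,99),(-25,25),(50,80)),'board':((-330,-105),(-40,40),(105,125)),'platen':((-62,62),(-34,34),(90,140))}.items():
        m=(d>0)
        for i,rg in enumerate((xr,yr,zr)): m&=(P[...,i]>rg[0])&(P[...,i]<rg[1])
        q=P[m]
        if len(q)>10:
            rect(q[:,:2],c+' '+nm); print(np.percentile(q,[1,50,99],axis=0).round(1).tolist())
```

```text
top pile n 216 c [0.2 0.4] size [ 43.8 196. ] ang 89.81
[[-97.5, -21.1, 51.0], [-80.3, 1.1, 59.3], [97.7, 22.0, 63.2]]
top board n 1858 c [-221.7   -0.8] size [ 78.4 200.5] ang 89.16
[[-319.0, -33.4, 109.2], [-223.8, 2.7, 115.5], [-123.1, 34.5, 121.2]]
side pile n 216 c [-0.1  3.6] size [195.2  36.1] ang 0.33
[[-96.5, -12.3, 50.6], [-12.3, 13.9, 59.0], [85.7, 21.1, 62.5]]
side board n 559 c [-225.4    8.2] size [ 53.1 209.4] ang 88.45
[[-326.4, -15.0, 106.7], [-210.7, 14.8, 115.8], [-126.4, 31.9, 119.0]]
```

View pics/side1.png

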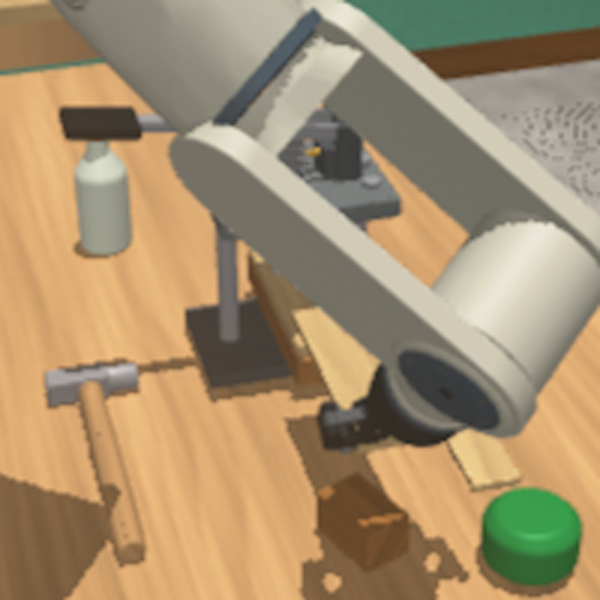

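View pics/top1.png

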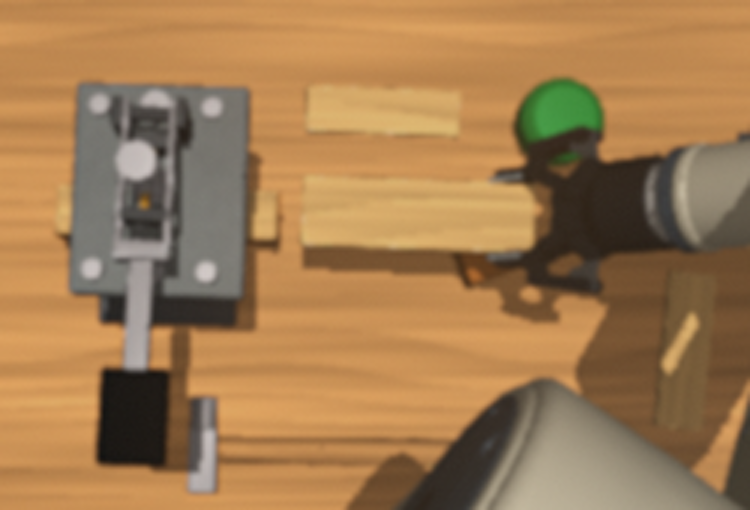

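Run:
```python
from h import *
for f in ['top1']:
    z=np.load(f'pics/{f}.npz'); W=z['W'];d=z['d'];im=z['im']
    P=R.from_euler('z',-PY,degrees=True).apply((W-PO).reshape(-1,3)).reshape(W.shape)
    m=(d>0)&(P[...,2]>108)&(P[...,2]<122)&(abs(P[...,1])<45)
    for a in range(-260,-120,20):
        q=P[m&(P[...,0]>a)&(P[...,0]<a+20)]; print(a,q[:,1].min().round(1),q[:,1].max().round(1),((q[:,1].min()+q[:,1].max())/2).round(1))
    q=P[m&(P[...,0]>-255)]; rect(q[:,:2])
    print('front',q[:,0].max())
    m=(d>0)&(P[...,2]>53)&(P[...,2]<66)&(abs(P[...,1])<30)&(abs(P[...,0])<105)
    for s in (1,-1):
        q=P[m&(P[...,0]*s>66)]; print('pile',s,q[:,0].min(),q[:,0].max(),q[:,1].min(),q[:,1].max(),np.median(q[:,2]))
    m=(d>0)&(P[...,2]>180)&(P[...,2]<200)&(abs(P[...,1])<95)&(abs(P[...,0])<85); rect(P[m][:,:2],'head')
z=np.load('pics/w5.npz');P=z['P'];d=z['d'];im=z['im']
m=(d>0)&(abs(P[...,2]-115)<5)&(abs(P[...,1])<33)
for a in range(-290,-120,20):
    q=P[m&(P[...,0]>a)&(P[...,0]<a+20)]; print('wr',a,q[:,1].min().round(1),q[:,1].max().round(1))
m=(d>0)&(abs(P[...,2]-15)<6)&(abs(P[...,1])<140)&(P[...,0]>-85)
q=P[m]; 
if len(q): print('foot wrist',np.percentile(q,[1,99],axis=0))
```

```text
-260 -25.0 33.1 4.1
-240 -27.2 33.1 3.0
-220 -26.3 33.4 3.5
-200 -25.8 32.3 3.2
-180 -27.4 32.7 2.6
-160 -27.7 32.7 2.5
-140 -27.2 31.5 2.2
 n 1211 c [-188.3    2.9] size [ 60.7 133.4] ang 89.66
front -121.77734887615452
pile 1 87.69915990326295 100.07104709578465 -20.59889383528032 20.875825271664034 59.154376278605014
pile -1 -99.90170992243904 -72.8506014283858 -21.22243296287493 22.579132291342958 59.24634356556646
head n 3075 c [-4.9 -0.5] size [140.2 172.2] ang 0.01
wr -290 -29.2 30.9
wr -270 -29.3 30.8
wr -250 -29.5 30.7
wr -230 -29.5 30.4
wr -210 -29.5 30.3
wr -190 -29.8 30.1
wr -170 -30.0 30.0
wr -150 -30.1 30.0
wr -130 -30.0 29.5
foot wrist [[ -66.09200459 -100.51366326    9.90122528]
 [  59.57262346   95.57333981   19.2039764 ]]
```

The two cameras agree that the board sits about 3 mm too far towards the robot and is turned about −0.5°. The pile top is at z≈59. I'll correct both, drop to slide height (board bottom at 80) and check the slide target.

```bash
cat >> h.py <<'E'
def wp(p): return R.from_euler('z',-PY,degrees=True).apply(np.array(p)-PO)
E
python3 - <<'E'
from h import *
o,p,r=cur(); print(wp(p),o['eef_rot'])
q=wp(p)
rows(pw(q[0],q[1]-3.2,66),Rg(88.65,40.1),h=50)
print(q+[222.2,-3.2,0])
E
```

```text
[-2.89533325e+02  2.29008841e-01  9.10954194e+01] [-179.94675218  -40.1795285    88.34331399]
t 6.8 shift [-16.2   3.2  19.2] turn [ 0.003 -0.001 -0.004] | norm 25 ang 0.3 rows 0.5
{"xyz":[-3.2,0.6,3.8],"turn":[0.001,-0.000,-0.001],"hand":50}
{"xyz":[-6.5,1.3,7.7],"turn":[0.001,-0.001,-0.002],"hand":50}
{"xyz":[-9.7,1.9,11.5],"turn":[0.002,-0.001,-0.002],"hand":50}
{"xyz":[-13.0,2.6,15.3],"turn":[0.002,-0.001,-0.003],"hand":50}
{"xyz":[-16.2,3.2,19.2],"turn":[0.003,-0.001,-0.004],"hand":50}
[-67.33332465  -2.97099116  91.09541938]
```

>>> {"api": "jog_arm", "payload": {
  "increments": [
    {"xyz": [-3,1,4],"turn": [0,0,0],"hand": 50},
    {"xyz": [-7,2,8],"turn": [0,0,0],"hand": 50},
    {"xyz": [-10,2.5,12],"turn": [0,0,-0.004],"hand": 50},
    {"xyz": [-13,3,15],"turn": [0.003,0,-0.006],"hand": 50},
    {"xyz": [-16,3.2,19],"turn": [0.004,0,-0.006],"hand": 50}
  ]
}}

```text
time_s: 7.3
eef_pos: [621.2, -216.3, 65.6]
eef_rot: [-180.0, -40.2, 88.8]
ft_force: [0.6, 0.4, -1.0]
opening: 58.8
```

Run:
```python
from h import *
o,p,r=cur(); print(wp(p),o['eef_rot'],o['q'])
rows(pw(-180,-3,66),Rg(88.65,40.1),h=50)
```

```text
[-289.72545528   -3.00260847   65.58907924] [-179.98691893  -40.18566004   88.78178377] [-35.46558112  46.33538396  83.04585122  33.00420119  78.23569834
 -49.25589121]
t 7.3 shift [84.1  1.  70.5] turn [-0.002 -0.001  0.002] | norm 110 ang 0.2 rows 2.2
{"xyz":[16.8,0.2,14.1],"turn":[-0.000,-0.000,0.000],"hand":50}
{"xyz":[33.6,0.4,28.2],"turn":[-0.001,-0.001,0.001],"hand":50}
{"xyz":[50.5,0.6,42.3],"turn":[-0.001,-0.001,0.001],"hand":50}
{"xyz":[67.3,0.8,56.4],"turn":[-0.001,-0.001,0.001],"hand":50}
{"xyz":[84.1,1.0,70.5],"turn":[-0.002,-0.001,0.002],"hand":50}
```

>>> {"api": "jog_arm", "payload": {
  "increments": [
    {"xyz": [17,0,14],"turn": [0,0,0],"hand": 50},
    {"xyz": [34,0.5,28],"turn": [0,0,0],"hand": 50},
    {"xyz": [50,0.5,42],"turn": [0,0,0],"hand": 50},
    {"xyz": [67,1,56],"turn": [0,0,0],"hand": 50},
    {"xyz": [84,1,70.5],"turn": [0,0,0],"hand": 50}
  ]
}}

```text
time_s: 7.8
eef_pos: [624.6, -104.6, 66.1]
eef_rot: [180.0, -40.2, 88.8]
ft_force: [0.3, -0.4, -0.6]
opening: 59.2
```

Run:
```python
from h import *
o,p,r=cur(); print(wp(p),o['eef_rot'],o['q'],o['ft_force'])
im,d=env.grab_frame('side');cv2.imwrite('pics/side2.png',cv2.resize(im[80:320,230:480],None,fx=3,fy=2.5)[:,:,::-1])
o,p,r,im,d,C,W=wboard('pics/w6.png')
rows(pw(-67.3,-3,66),Rg(88.65,40.1),h=50)
```

```text
[-178.00164819   -2.99350647   66.14038002] [179.99439656 -40.18208344  88.81904035] [-27.83646798  42.55652603  91.27185656  37.50009775  71.31835143
 -47.11171748] [ 0.31001812 -0.44643765 -0.60298012]
t 7.9 shift [82.9  2.  70.5] turn [-0.004 -0.003  0.003] | norm 109 ang 0.4 rows 2.2
{"xyz":[16.6,0.4,14.1],"turn":[-0.001,-0.001,0.001],"hand":50}
{"xyz":[33.2,0.8,28.2],"turn":[-0.002,-0.001,0.001],"hand":50}
{"xyz":[49.7,1.2,42.3],"turn":[-0.003,-0.002,0.002],"hand":50}
{"xyz":[66.3,1.6,56.4],"turn":[-0.004,-0.002,0.003],"hand":50}
{"xyz":[82.9,2.0,70.5],"turn":[-0.004,-0.003,0.003],"hand":50}
```

View pics/side2.png

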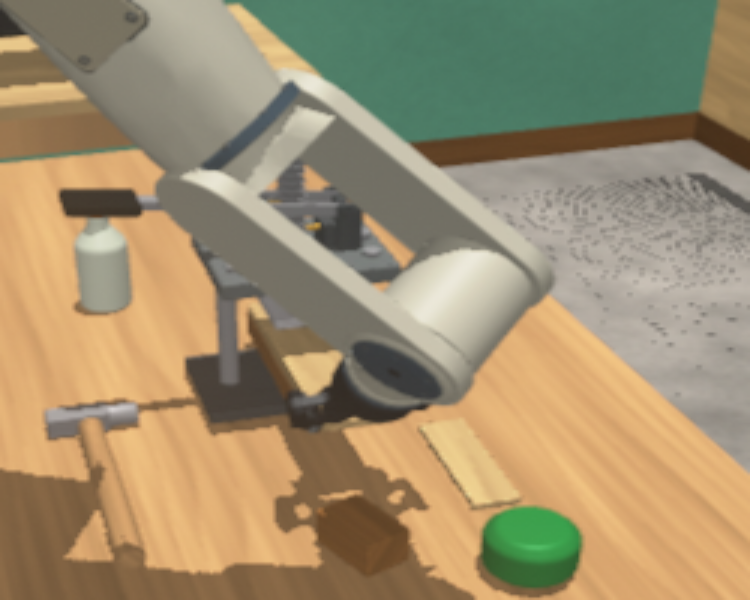

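View pics/w6.png

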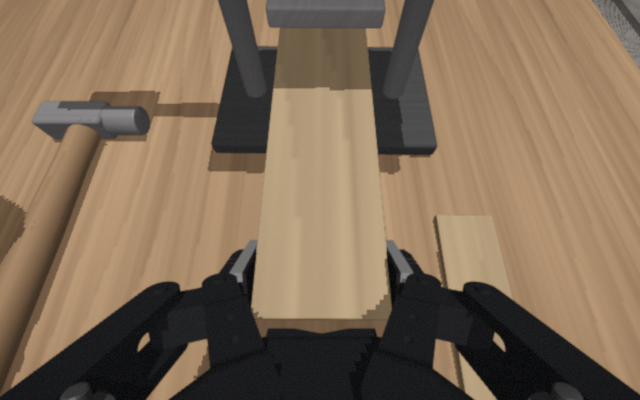

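Run:
```python
from h import *
for c in ['top','side']:
    im,d=env.grab_frame(c); W=cloud(d,c); P=R.from_euler('z',-PY,degrees=True).apply((W-PO).reshape(-1,3)).reshape(W.shape)
    if c=='top': cv2.imwrite('pics/top2.png',cv2.resize(im[110:400,200:480],None,fx=2.5,fy=2)[:,:,::-1])
    for z0 in range(70,700,50):
        s=''
        for y0 in range(-60,420,60):
            m=(d>0)&(P[...,2]>z0)&(P[...,2]<z0+50)&(P[...,1]>y0)&(P[...,1]<y0+60)&(P[...,0]<-90)&(P[...,0]>-400)
            s+='%6s'%(round(P[...,0][m].max()) if m.sum()>3 else '-')
        print(c,z0,s)
```

```text
top 70    -91   -92     -     -     -     -     -     -
top 120   -204  -203  -208     -     -     -     -     -
top 170   -232  -232     -     -     -     -     -     -
top 220   -255  -256     -     -     -     -     -     -
top 270   -299  -295     -     -     -     -     -     -
top 320   -312     -     -     -     -     -     -     -
top 370   -313  -292     -     -     -     -     -     -
top 420   -355  -284  -275  -278     -     -     -     -
top 470      -  -314  -274  -257     -     -     -     -
top 520      -     -  -275  -238  -233     -     -     -
top 570      -     -     -  -237  -231     -     -     -
top 620      -     -     -  -237  -230     -     -     -
top 670      -     -     -   -91   -90   -90   -90     -
side 70    -90   -90     -     -     -     -     -     -
side 120   -292  -229  -227     -     -     -     -     -
side 170   -315  -248     -     -     -     -     -     -
side 220      -  -297     -     -     -     -     -     -
side 270      -     -  -379     -     -     -     -     -
side 320   -327  -321  -365  -359     -     -     -     -
side 370   -346  -304  -299  -341     -     -     -   -91
side 420   -377  -306  -296  -345  -348     -   -91   -91
side 470      -  -344  -311  -363  -337     -   -91   -99
side 520      -     -  -307  -299  -328   -90  -118  -100
side 570      -     -     -  -266  -338  -156  -130   -98
side 620      -     -     -  -112  -167  -305  -130  -111
side 670      -     -     -  -118  -166  -317  -303  -300
```

View pics/top2.png

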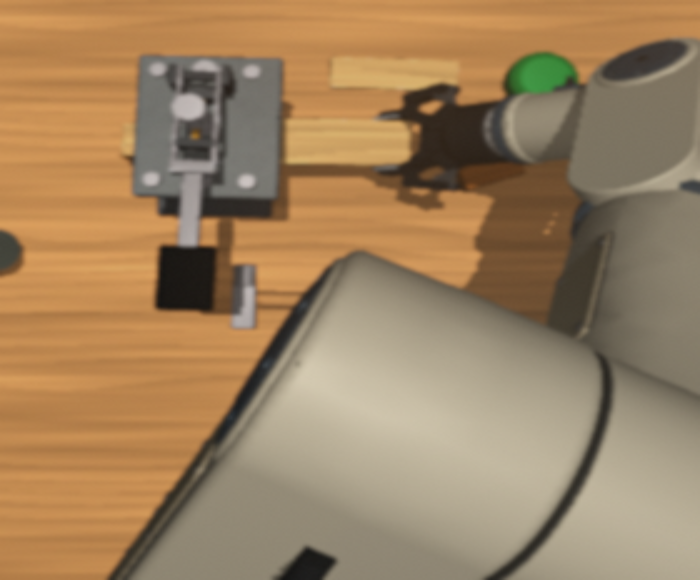

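The arm has about 45 mm to spare at head height after the slide. The wrist view shows the board running centrally under the platen (325,12). Slide in.

>>> {"api": "jog_arm", "payload": {
  "increments": [
    {"xyz": [17,0,14],"turn": [0,0,0],"hand": 50},
    {"xyz": [33,0.5,28],"turn": [0,0,0],"hand": 50},
    {"xyz": [50,1,42],"turn": [0,0,0],"hand": 50},
    {"xyz": [67,1,57],"turn": [0,0,0],"hand": 50},
    {"xyz": [82,1.5,69],"turn": [0,0,0],"hand": 50}
  ]
}}

```text
time_s: 8.5
eef_pos: [628.0, 3.0, 66.2]
eef_rot: [-180.0, -40.2, 88.9]
ft_force: [0.7, 0.2, -1.6]
opening: 58.8
```

```bash
cat >> h.py <<'E'
def check(tag):
    o,p,r=cur(); print(o['time_s'],'tcp press',wp(p).round(1),np.round(o['eef_rot'],1),'f',np.round(o['ft_force'],1),'op',round(o['opening'],1))
    o,p,r,im,d,C,W=wboard(f'pics/w{tag}.png')
    im,d=env.grab_frame('top'); W=cloud(d,'top'); np.savez(f'pics/top{tag}.npz',im=im,d=d,W=W)
    P=R.from_euler('z',-PY,degrees=True).apply((W-PO).reshape(-1,3)).reshape(W.shape)
    cv2.imwrite(f'pics/top{tag}.png',cv2.resize(im[120:300,220:400],None,fx=3,fy=3,interpolation=cv2.INTER_CUBIC)[:,:,::-1])
    for s,lo in ((1,66),(-1,78)):
        m=(d>0)&(P[...,2]>53)&(P[...,2]<110)&(abs(P[...,1])<36)&(P[...,0]*s>lo)&(abs(P[...,0])<110)
        q=P[m]
        if len(q): print('board end',s,'x',q[:,0].min().round(1),q[:,0].max().round(1),'y',np.percentile(q[:,1],[0,2,98,100]).round(1),'z',np.percentile(q[:,2],[5,50,95]).round(1),len(q))
E
python3 - <<'E'
from h import *
check('7')
E
```

```text
8.5 tcp press [-70.3  -3.1  66.2] [-180.   -40.2   88.9] f [ 0.7  0.2 -1.6] op 58.8
board end 1 x 81.3 97.8 y [-26.8 -26.4  31.   31.3] z [87.9 91.3 93.9] 137
board end -1 x -108.1 -78.0 y [-36.  -32.4  34.   36. ] z [ 88.7  91.7 103.1] 217
```

View pics/w7.png

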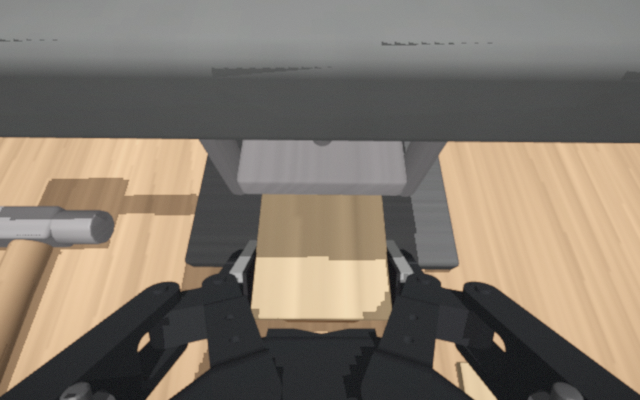

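View pics/top7.png

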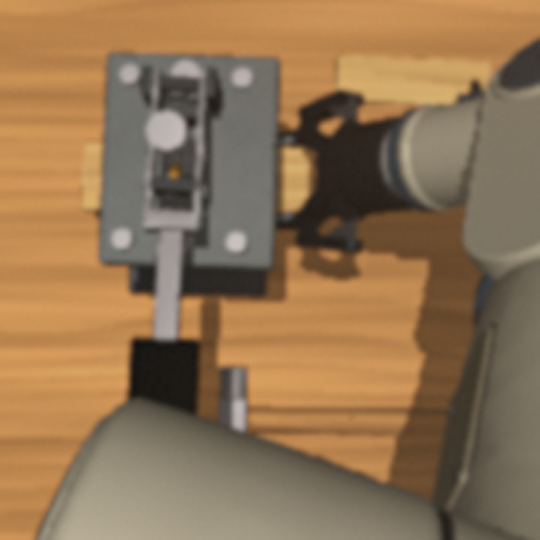

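Run:
```python
from h import *
z=np.load('pics/top7.npz');W=z['W'];d=z['d'];im=z['im'].astype(int)
P=R.from_euler('z',-PY,degrees=True).apply((W-PO).reshape(-1,3)).reshape(W.shape)
wood=(im[...,0]-im[...,2]>40)&(d>0)&(P[...,2]>80)&(P[...,2]<100)&(abs(P[...,1])<40)
for a,b in ((-92,-88),(-88,-84),(-84,-80),(-80,-76),(82,86),(86,90),(90,94),(94,99)):
    q=P[wood&(P[...,0]>a)&(P[...,0]<b)]
    if len(q): print(a,q[:,1].min().round(1),q[:,1].max().round(1),len(q))
# pile ends same treatment from first frame
d0=np.load('pics/top0d.npy');W0=cloud(d0,'top');i0=np.load('pics/top0.npy').astype(int)
P0=R.from_euler('z',-PY,degrees=True).apply((W0-PO).reshape(-1,3)).reshape(W.shape)
wd=(i0[...,0]-i0[...,2]>40)&(P0[...,2]>52)&(P0[...,2]<68)&(abs(P0[...,1])<40)
for a,b in ((-99,-94),(-94,-88),(-88,-80),(86,92),(92,99)):
    q=P0[wd&(P0[...,0]>a)&(P0[...,0]<b)]
    if len(q): print('pile',a,q[:,1].min().round(1),q[:,1].max().round(1),len(q))
# wrist
o,p,r,im,d,C,Wd=wboard('pics/w8.png'); P=R.from_euler('z',-PY,degrees=True).apply((Wd-PO).reshape(-1,3)).reshape(Wd.shape)
print(wp(p))
im=im.astype(int)
for nm,z0,yl,c in (('board',91,33,1),('foot',15,120,0)):
    m=(d>0)&(abs(P[...,2]-z0)<5)&(abs(P[...,1])<yl)
    m&= (im[...,0]-im[...,2]>25) if c else (im.max(2)<110)
    for a in range(-115,-30,8):
        q=P[m&(P[...,0]>a)&(P[...,0]<a+8)]
        if len(q)>8: print(nm,a,q[:,1].min().round(1),q[:,1].max().round(1),((q[:,1].min()+q[:,1].max())/2).round(1),len(q))
m=(d>0)&(P[...,2]>95)&(P[...,2]<135)&(P[...,0]>-66)&(P[...,0]<-50)&(abs(P[...,1])<50); q=P[m]; print('platen',np.percentile(q,[1,50,99],axis=0).round(1))
```

```text
-92 -30.4 26.9 40
-88 -29.3 27.3 27
-84 -29.3 27.4 39
-80 -31.1 27.3 30
82 -26.8 29.4 33
86 -26.3 31.3 33
90 -26.4 31.1 35
94 -26.0 29.9 30
pile -99 -21.0 20.7 26
pile -94 -20.9 20.4 37
pile -88 -20.9 20.9 47
pile 86 -21.1 20.8 28
pile 92 -21.0 21.1 41
[-69.20548144  -2.83844566  66.44680861]
board -107 -31.7 27.0 -2.3 1870
board -99 -32.1 27.4 -2.3 2721
board -91 -31.9 27.5 -2.2 2521
board -83 -31.7 28.1 -1.8 2312
board -75 -32.1 28.8 -1.6 2144
board -67 -32.0 28.0 -2.0 1967
board -59 -31.8 28.0 -1.9 1833
board -51 -31.8 28.0 -1.9 658
foot -67 -99.3 96.6 -1.3 588
foot -59 -72.1 96.6 12.3 640
foot -51 -71.7 96.9 12.6 877
foot -43 -73.8 96.8 11.5 962
foot -35 -73.5 96.3 11.4 943
platen [[-60.9 -33.  116.2]
 [-57.9  -2.4 125.8]
 [-50.2  28.4 127.3]]
```

Top view has the near end mid at y −1.2 and the far end mid at +2.2, so the yaw error is about +1° and x is 2 mm short. The platen underside is at about 116. I'll correct both while lowering part way.

Run:
```python
from h import *
o,p,r=cur(); print(wp(p),o['eef_rot'],o['ft_force'])
rows(pw(-67.2,-2.7,51),Rg(88.0,40.15),h=50)
```

```text
[-70.50296871  -3.14563218  66.37971336] [179.99516684 -40.16164359  88.9759475 ] [ 0.38330017 -0.30519479 -0.56325022]
t 8.65 shift [-7.4 -0.4 13.9] turn [-0.011 -0.     0.013] | norm 16 ang 1.0 rows 0.3
{"xyz":[-1.5,-0.1,2.8],"turn":[-0.002,-0.000,0.003],"hand":50}
{"xyz":[-3.0,-0.2,5.6],"turn":[-0.004,-0.000,0.005],"hand":50}
{"xyz":[-4.4,-0.2,8.3],"turn":[-0.007,-0.000,0.008],"hand":50}
{"xyz":[-5.9,-0.3,11.1],"turn":[-0.009,-0.000,0.010],"hand":50}
{"xyz":[-7.4,-0.4,13.9],"turn":[-0.011,-0.000,0.013],"hand":50}
```

>>> {"api": "jog_arm", "payload": {
  "increments": [
    {"xyz": [-2,0,3],"turn": [-0.002,0,0.003],"hand": 50},
    {"xyz": [-3.5,0,6],"turn": [-0.005,0,0.006],"hand": 50},
    {"xyz": [-5,-0.4,8.5],"turn": [-0.008,0,0.009],"hand": 50},
    {"xyz": [-6.5,-0.4,11],"turn": [-0.01,0,0.012],"hand": 50},
    {"xyz": [-8,-0.4,13.4],"turn": [-0.01,0,0.012],"hand": 50}
  ]
}}

```text
time_s: 9.15
eef_pos: [627.5, 5.0, 50.6]
eef_rot: [-180.0, -40.2, 88.0]
ft_force: [-0.4, 0.1, -0.4]
opening: 58.9
```

```bash
cat >> h.py <<'E'
def ends(tag):
    z=np.load(f'pics/top{tag}.npz');W=z['W'];d=z['d'];im=z['im'].astype(int)
    P=R.from_euler('z',-PY,degrees=True).apply((W-PO).reshape(-1,3)).reshape(W.shape)
    wood=(im[...,0]-im[...,2]>40)&(d>0)&(P[...,2]>60)&(P[...,2]<100)&(abs(P[...,1])<40)
    for a,b in ((-99,-95),(-95,-90),(-90,-85),(-85,-80),(-80,-76),(80,85),(85,90),(90,95),(95,99)):
        q=P[wood&(P[...,0]>a)&(P[...,0]<b)]
        if len(q): print(a,'y',q[:,1].min().round(1),q[:,1].max().round(1),'mid',((q[:,1].min()+q[:,1].max())/2).round(1),'z',np.median(q[:,2]).round(1),len(q))
    q=P[wood&(P[...,0]>60)&(P[...,0]<115)]; print('far x',q[:,0].max())
    q=P[wood&(P[...,0]<-60)&(P[...,0]>-115)]; print('near x',q[:,0].min())
E
python3 - <<'E'
from h import *
check('9');ends('9')
E
```

```text
9.15 tcp press [-68.3  -2.6  50.6] [-180.   -40.2   88. ] f [-0.4  0.1 -0.4] op 58.9
board end 1 x 84.3 97.7 y [-30.  -29.5  27.7  28. ] z [71.  74.4 77.2] 106
board end -1 x -108.3 -78.1 y [-35.9 -35.2  34.8  35.9] z [ 72.6  76.  102.1] 238
-99 y -29.1 21.9 mid -3.6 z 75.4 23
-95 y -29.1 25.0 mid -2.1 z 75.2 42
-90 y -29.4 27.6 mid -0.9 z 75.1 44
-85 y -29.0 27.7 mid -0.6 z 75.5 42
-80 y -29.4 28.5 mid -0.4 z 74.8 27
80 y -26.5 27.7 mid 0.6 z 75.1 5
85 y -30.0 27.4 mid -1.3 z 74.4 42
90 y -29.7 27.7 mid -1.0 z 74.5 39
95 y -29.3 28.0 mid -0.6 z 73.6 20
far x 97.69720985450986
near x -114.3329627219145
```

>>> {"api": "jog_arm", "payload": {
  "increments": [
    {"xyz": [1,-0.4,1],"turn": [0,0,0],"hand": 50},
    {"xyz": [1.5,-0.8,1.5],"turn": [0,0,0],"hand": 50},
    {"xyz": [0.5,-0.8,2.5],"turn": [0,0,0],"hand": 50},
    {"xyz": [-1,-0.8,4.4],"turn": [0,0,0],"hand": 50},
    {"xyz": [-1,-0.8,4.4],"turn": [0,0,0],"hand": 50}
  ]
}}

```text
time_s: 9.75
eef_pos: [626.5, 7.4, 46.1]
eef_rot: [-179.9, -40.2, 88.0]
ft_force: [0.0, 0.5, -0.4]
opening: 58.8
```

Run:
```python
from h import *
check('10');ends('10')
```

```text
9.75 tcp press [-66.   -1.5  46.1] [-179.9  -40.2   88. ] f [ 0.   0.5 -0.4] op 58.8
board end 1 x 84.9 100.1 y [-27.7 -27.3  29.8  30.1] z [67.8 70.5 73.7] 120
board end -1 x -108.9 -78.1 y [-35.5 -33.6  35.1  35.9] z [ 68.5  72.2 106.1] 226
-99 y -27.1 16.0 mid -5.6 z 70.5 19
-95 y -28.4 30.2 mid 0.9 z 71.2 41
-90 y -28.4 31.3 mid 1.5 z 71.7 45
-85 y -27.8 32.1 mid 2.1 z 71.4 42
-80 y -29.0 27.6 mid -0.7 z 70.8 27
80 y -21.9 -21.9 mid -21.9 z 71.2 1
85 y -27.7 30.0 mid 1.2 z 70.4 37
90 y -27.4 29.8 mid 1.2 z 70.7 43
95 y -27.1 30.1 mid 1.5 z 70.8 32
far x 100.09494081529039
near x -114.34198474298698
```

Yaw is matched, x is centred and y is within about 0.5 mm. Now I creep down and watch the force.

>>> {"api": "jog_arm", "payload": {
  "increments": [
    {"xyz": [-0.2,0.3,0.2],"turn": [0,0,0],"hand": 50},
    {"xyz": [-0.4,0.4,0.5],"turn": [0,0,0],"hand": 50},
    {"xyz": [-0.6,0.4,0.8],"turn": [0,0,0],"hand": 50},
    {"xyz": [-0.8,0.4,1],"turn": [0,0,0],"hand": 50},
    {"xyz": [-1,0.4,1.1],"turn": [0,0,0],"hand": 50}
  ]
}}

```text
time_s: 10.35
eef_pos: [627.0, 7.3, 44.9]
eef_rot: [-179.9, -40.2, 88.0]
ft_force: [0.0, 0.4, -0.6]
opening: 58.8
```

>>> {"api": "jog_arm", "payload": {
  "increments": [
    {"xyz": [-0.2,0,0.2],"turn": [0,0,0],"hand": 50},
    {"xyz": [-0.3,0,0.4],"turn": [0,0,0],"hand": 50},
    {"xyz": [-0.5,0,0.5],"turn": [0,0,0],"hand": 50},
    {"xyz": [-0.6,0,0.7],"turn": [0,0,0],"hand": 50},
    {"xyz": [-0.6,0,0.8],"turn": [0,0,0],"hand": 50}
  ]
}}

```text
time_s: 10.85
eef_pos: [627.0, 7.4, 44.4]
eef_rot: [-179.9, -40.2, 88.0]
ft_force: [-3.0, -1.5, 5.5]
opening: 58.4
```

Run:
```python
from h import *
check('11');ends('11')
o=env.get_obs();print(o['wrist_torque'],o['ft_force'])
```

```text
10.85 tcp press [-66.   -2.   44.4] [-179.9  -40.2   88. ] f [-3.  -1.5  5.5] op 58.4
board end 1 x 85.1 99.5 y [-30.5 -29.1  29.5  30. ] z [66.9 69.9 72.7] 120
board end -1 x -109.3 -78.1 y [-35.5 -34.3  35.6  35.9] z [ 66.7  70.6 107.6] 234
-99 y -27.6 16.1 mid -5.8 z 70.4 19
-95 y -29.0 30.2 mid 0.6 z 69.6 41
-90 y -28.3 27.6 mid -0.4 z 69.9 42
-85 y -28.5 27.3 mid -0.6 z 69.9 40
-80 y -28.6 27.7 mid -0.5 z 69.5 27
85 y -27.4 29.6 mid 1.1 z 70.2 38
90 y -30.5 30.0 mid -0.3 z 69.4 44
95 y -30.0 29.7 mid -0.1 z 70.1 32
far x 99.50499999496321
near x -114.41505638956419
[0.07970252 0.15934485 0.1839015 ] [-1.48464668 -0.35976771  4.93597037]
```

Contact: the upward force rose from −0.6 to +5.5 N at board top z≈70, so the pile top is at ≈60, in agreement with the cameras. Releasing slowly.

>>> {"api": "jog_arm", "payload": {
  "increments": [
    {"xyz": [0,0,0],"turn": [0,0,0],"hand": 59},
    {"xyz": [0,0,0],"turn": [0,0,0],"hand": 61},
    {"xyz": [0,0,0],"turn": [0,0,0],"hand": 64},
    {"xyz": [0,0,0],"turn": [0,0,0],"hand": 68},
    {"xyz": [0,0,0],"turn": [0,0,0],"hand": 72}
  ],
  "grip_force": 20
}}

```text
time_s: 11.45
eef_pos: [627.0, 7.4, 44.3]
eef_rot: [-179.9, -40.2, 88.0]
ft_force: [-0.3, -0.5, 0.0]
opening: 72.1
```

Run:
```python
from h import *
check('12');ends('12')
```

```text
11.45 tcp press [-66.   -2.   44.3] [-179.9  -40.2   88. ] f [-0.3 -0.5  0. ] op 72.1
board end 1 x 84.3 99.7 y [-30.6 -29.2  29.5  30. ] z [66.3 69.2 72.7] 117
board end -1 x -109.3 -78.1 y [-35.5 -35.2  30.1  35.8] z [ 65.9  69.5 105.5] 211
-99 y -27.7 29.4 mid 0.8 z 69.4 23
-95 y -34.9 29.5 mid -2.7 z 69.4 45
-90 y -27.9 29.8 mid 0.9 z 69.0 44
-85 y -26.9 30.4 mid 1.7 z 69.5 41
-80 y -27.6 30.2 mid 1.3 z 69.2 28
80 y -27.1 -21.3 mid -24.2 z 73.7 2
85 y -28.2 30.0 mid 0.9 z 69.2 37
90 y -30.6 29.5 mid -0.5 z 69.2 41
95 y -29.6 29.6 mid -0.0 z 70.3 33
far x 99.6708139432524
near x -100.15690455272495
```

View pics/w12.png

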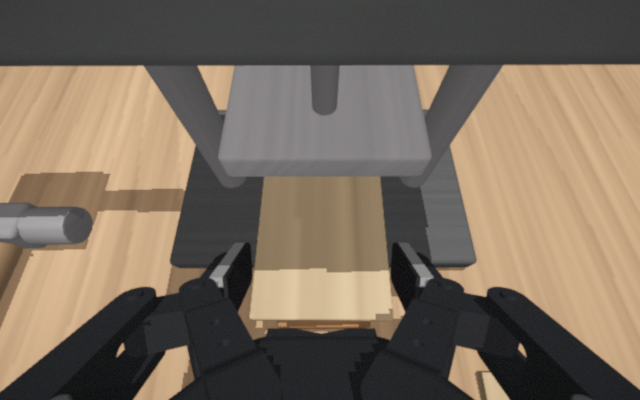

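The board ends are at x +99.7 and −100.2, mid y within 1 mm, level at 69.2. Retreating along the tool axis.

>>> {"api": "jog_arm", "payload": {
  "increments": [
    {"xyz": [0,0,-10],"turn": [0,0,0],"hand": 73},
    {"xyz": [0,0,-30],"turn": [0,0,0],"hand": 74},
    {"xyz": [0,0,-60],"turn": [0,0,0],"hand": 74},
    {"xyz": [0,0,-100],"turn": [0,0,0],"hand": 74},
    {"xyz": [0,0,-140],"turn": [0,0,0],"hand": 74}
  ]
}}

```text
time_s: 12.05
eef_pos: [623.7, -84.0, 152.7]
eef_rot: [-179.9, -40.2, 88.0]
ft_force: [0.6, 0.5, -0.4]
opening: 74.4
```

Run:
```python
from h import *
check('13');ends('13')
# pad pose top view
im,d=env.grab_frame('top'); W=cloud(d,'top'); P=R.from_euler('z',-PY,degrees=True).apply((W-PO).reshape(-1,3)).reshape(W.shape)
m=(d>0)&(im.max(2)<70)&(P[...,2]>235)&(P[...,2]<310)&(P[...,1]>120)&(P[...,1]<240)&(abs(P[...,0])<60)
q=P[m]; print('pad',len(q),np.percentile(q,[1,50,99],axis=0).round(1) if len(q) else '')
L=.135; print('expected pad centre top at rest: y',-50+230*np.cos(L),'z axis',235+230*np.sin(L))
```

```text
12.05 tcp press [-157.5   -1.5  152.7] [-179.9  -40.2   88. ] f [ 0.6  0.5 -0.4] op 74.4
board end 1 x 85.2 99.3 y [-31.1 -29.9  29.3  29.7] z [66.8 69.9 73. ] 118
board end -1 x -100.5 -78.0 y [-28.2 -27.5  29.9  30.6] z [66.4 69.3 72.2] 185
-99 y -28.2 29.8 mid 0.8 z 70.4 25
-95 y -28.1 29.8 mid 0.9 z 69.0 43
-90 y -27.5 30.0 mid 1.3 z 69.0 43
-85 y -27.6 30.0 mid 1.2 z 69.3 42
-80 y -27.2 30.6 mid 1.7 z 70.1 26
85 y -31.1 29.7 mid -0.7 z 69.8 41
90 y -30.0 29.7 mid -0.2 z 70.1 41
95 y -30.3 29.2 mid -0.5 z 69.9 31
far x 99.2503865820892
near x -100.45669503400632
pad 686 [[-23.6 145.  267.3]
 [ -0.8 177.4 273.4]
 [ 22.6 208.9 279.3]]
expected pad centre top at rest: y 177.90730617704602 z axis 265.9557715316901
```

View pics/w13.png

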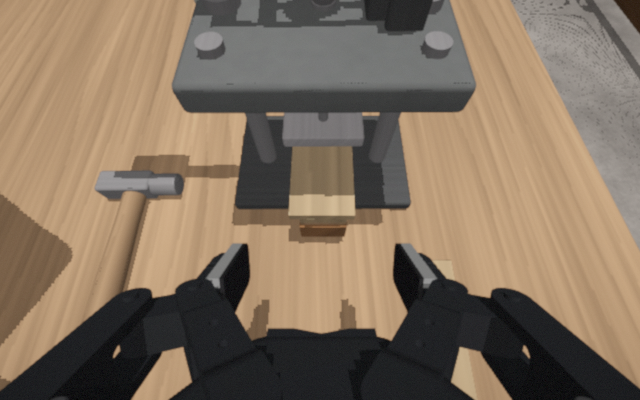

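The board sits centred with equal overhang on the pile, (290–355) over (300–347). Now the platen underside and ram top, as references for counting.

```bash
cat >> h.py <<'E'
def press_cloud(c):
    if c=='wrist':
        o,p,r=cur(); im,d=env.grab_frame(c); W=r.apply(cloud(d,c,env.calibration(c)['hand_eye']).reshape(-1,3)).reshape(400,640,3)+p
    else:
        im,d=env.grab_frame(c); W=cloud(d,c)
    return im,d,R.from_euler('z',-PY,degrees=True).apply((W-PO).reshape(-1,3)).reshape(W.shape)
def box(P,d,xr,yr,zr):
    m=(d>0)
    for i,g in enumerate((xr,yr,zr)): m=m&(P[...,i]>g[0])&(P[...,i]<g[1])
    return m
def ramtop():
    im,d,P=press_cloud('top'); m=box(P,d,(-14,14),(-14,14),(230,330)); q=P[m]
    z=q[:,2]; top=q[z>z.max()-10]; print('ram top: n',len(top),'med z',np.median(top[:,2]).round(1),'mean',top[:,2].mean().round(2),'xy',top[:,:2].mean(0).round(1))
E
python3 - <<'E'
from h import *
ramtop()
im,d,P=press_cloud('wrist')
m=box(P,d,(-70,-54),(-45,45),(85,135)); q=P[m]; print(np.percentile(q,[0,1,5,50,99],axis=0).round(1))
vv,uu=np.nonzero(m)
# front face: print column profile
for u in (300,325,345):
    print([(v,*P[v,u].round(0).astype(int)) for v in range(100,160,4)])
im,d,P=press_cloud('side'); cv2.imwrite('pics/side13.png',cv2.resize(im[130:260,240:400],None,fx=4.5,fy=4.5,interpolation=cv2.INTER_CUBIC)[:,:,::-1])
m=box(P,d,(-66,62),(-34,34),(95,140)); q=P[m]; print(len(q), np.percentile(q,[0,1,5,50,99],axis=0).round(1) if len(q) else '')
E
```

```text
ram top: n 134 med z 311.8 mean 311.64 xy [ 0.2 -0.4]
[[-61.6 -34.3 113.8]
 [-61.3 -33.4 114.5]
 [-61.1 -30.8 116. ]
 [-60.   -2.3 124.7]
 [-54.1  28.7 127.3]]
[(100, np.int64(-76), np.int64(11), np.int64(180)), (104, np.int64(-75), np.int64(11), np.int64(177)), (108, np.int64(-198), np.int64(-1), np.int64(304)), (112, np.int64(-74), np.int64(11), np.int64(169)), (116, np.int64(-39), np.int64(15), np.int64(126)), (120, np.int64(-43), np.int64(15), np.int64(126)), (124, np.int64(-46), np.int64(15), np.int64(125)), (128, np.int64(-51), np.int64(15), np.int64(126)), (132, np.int64(-55), np.int64(15), np.int64(126)), (136, np.int64(-59), np.int64(15), np.int64(127)), (140, np.int64(-61), np.int64(15), np.int64(123)), (144, np.int64(-61), np.int64(15), np.int64(118)), (148, np.int64(-28), np.int64(19), np.int64(69)), (152, np.int64(-33), np.int64(19), np.int64(68)), (156, np.int64(-38), np.int64(19), np.int64(68))]
[(100, np.int64(-76), np.int64(-4), np.int64(181)), (104, np.int64(-75), np.int64(-4), np.int64(177)), (108, np.int64(-76), np.int64(-4), np.int64(174)), (112, np.int64(-75), n
[... 773 characters left out ...]
(-16), np.int64(169)), (116, np.int64(-39), np.int64(-21), np.int64(126)), (120, np.int64(-44), np.int64(-21), np.int64(127)), (124, np.int64(-47), np.int64(-20), np.int64(126)), (128, np.int64(-50), np.int64(-20), np.int64(125)), (132, np.int64(-55), np.int64(-20), np.int64(126)), (136, np.int64(-59), np.int64(-20), np.int64(126)), (140, np.int64(-61), np.int64(-20), np.int64(124)), (144, np.int64(-61), np.int64(-20), np.int64(119)), (148, np.int64(-29), np.int64(-25), np.int64(69)), (152, np.int64(-34), np.int64(-25), np.int64(69)), (156, np.int64(-38), np.int64(-25), np.int64(69))]
95 [[-62.6 -29.6 117.7]
 [-60.3 -26.3 119.6]
 [-45.4 -23.8 121.4]
 [-17.1   6.6 127.1]
 [ -0.9  30.7 138. ]]
```

View pics/side13.png

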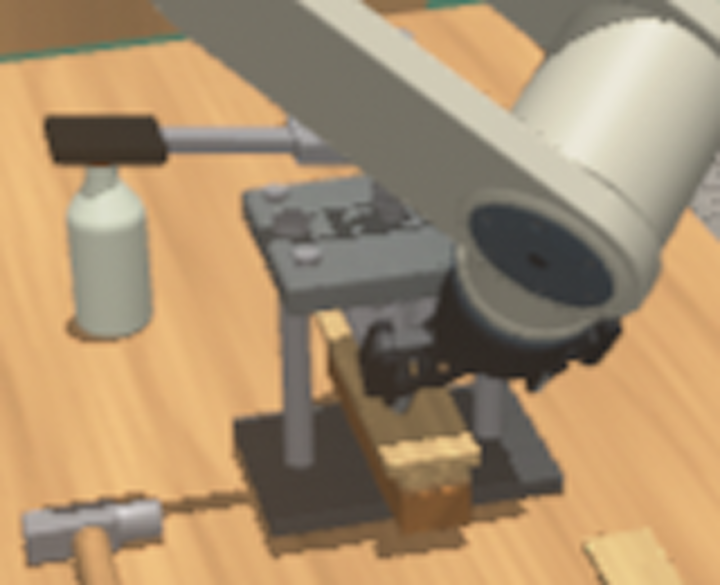

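The ram top at z 311.8 gives ram ≈ 4.2 mm, so the platen underside is at 114.8 (the wrist camera shows 114–115). The gap to the board top (69.5–70) is ≈45 mm, so first touch comes at ram ≈49–49.5. I want a final ram of about 53–62, i.e. ram top at 254–263. Moving to the pad over the top.

Run:
```python
from h import *
print(pw(-1,178,273))
rows([570,-120,340],Rg(92,25),h=40)
```

```text
[449.05248232  77.83632176 273.        ]
t 12.35 shift [  92.2  -52.5 -170. ] turn [ 0.035 -0.266 -0.059] | norm 200 ang 15.7 rows 4.0
{"xyz":[18.4,-10.5,-34.0],"turn":[0.007,-0.053,-0.012],"hand":40}
{"xyz":[36.9,-21.0,-68.0],"turn":[0.014,-0.106,-0.024],"hand":40}
{"xyz":[55.3,-31.5,-102.0],"turn":[0.021,-0.160,-0.035],"hand":40}
{"xyz":[73.8,-42.0,-136.0],"turn":[0.028,-0.213,-0.047],"hand":40}
{"xyz":[92.2,-52.5,-170.0],"turn":[0.035,-0.266,-0.059],"hand":40}
```

>>> {"api": "jog_arm", "payload": {
  "increments": [
    {"xyz": [18,-10,-34],"turn": [0.01,-0.05,-0.01],"hand": 50},
    {"xyz": [37,-21,-68],"turn": [0.01,-0.1,-0.02],"hand": 30},
    {"xyz": [55,-31,-102],"turn": [0.02,-0.16,-0.03],"hand": 15},
    {"xyz": [74,-42,-136],"turn": [0.03,-0.21,-0.05],"hand": 5},
    {"xyz": [92,-52,-170],"turn": [0.03,-0.26,-0.06],"hand": 0}
  ]
}}

```text
time_s: 12.85
eef_pos: [569.5, -119.3, 340.1]
eef_rot: [179.8, -25.3, 92.1]
ft_force: [0.1, -0.2, 0.4]
opening: 0.8
```

Run:
```python
from h import *
rows([450,0,345],Rg(96,4),h=0)
```

```text
t 12.85 shift [ 113.8 -115.3   47.9] turn [ 0.021 -0.371 -0.067] | norm 169 ang 21.6 rows 3.4
{"xyz":[22.8,-23.1,9.6],"turn":[0.004,-0.074,-0.013],"hand":0}
{"xyz":[45.5,-46.1,19.2],"turn":[0.008,-0.148,-0.027],"hand":0}
{"xyz":[68.3,-69.2,28.8],"turn":[0.012,-0.223,-0.040],"hand":0}
{"xyz":[91.1,-92.2,38.3],"turn":[0.017,-0.297,-0.054],"hand":0}
{"xyz":[113.8,-115.3,47.9],"turn":[0.021,-0.371,-0.067],"hand":0}
```

>>> {"api": "jog_arm", "payload": {
  "increments": [
    {"xyz": [23,-23,9],"turn": [0,-0.07,-0.01],"hand": 0},
    {"xyz": [45,-46,19],"turn": [0.01,-0.15,-0.03],"hand": 0},
    {"xyz": [68,-69,28],"turn": [0.01,-0.22,-0.04],"hand": 0},
    {"xyz": [91,-92,38],"turn": [0.02,-0.3,-0.05],"hand": 0},
    {"xyz": [114,-115,48],"turn": [0.02,-0.37,-0.07],"hand": 0}
  ]
}}

```text
time_s: 13.35
eef_pos: [448.7, 1.6, 344.0]
eef_rot: [180.0, -3.9, 96.2]
ft_force: [1.0, 0.5, 0.2]
opening: -0.2
```

Run:
```python
from h import *
rows(pw(-1,178,295),Rg(98,0),h=0)
im,d,P=press_cloud('wrist');cv2.imwrite('pics/w14.png',im[:,:,::-1])
m=box(P,d,(-30,30),(130,225),(250,290))&(im.max(2)<80); print('pad wrist',np.percentile(P[m],[1,50,99],axis=0).round(1))
```

```text
t 13.35 shift [72.3  8.6 54.1] turn [ 0.001 -0.068 -0.031] | norm 91 ang 4.3 rows 1.8
{"xyz":[14.5,1.7,10.8],"turn":[0.000,-0.014,-0.006],"hand":0}
{"xyz":[28.9,3.4,21.6],"turn":[0.000,-0.027,-0.012],"hand":0}
{"xyz":[43.4,5.1,32.5],"turn":[0.001,-0.041,-0.019],"hand":0}
{"xyz":[57.8,6.9,43.3],"turn":[0.001,-0.055,-0.025],"hand":0}
{"xyz":[72.3,8.6,54.1],"turn":[0.001,-0.068,-0.031],"hand":0}
pad wrist [[-24.3 142.4 267.2]
 [  0.  176.9 272.9]
 [ 23.1 208.8 277.5]]
```

View pics/w14.png

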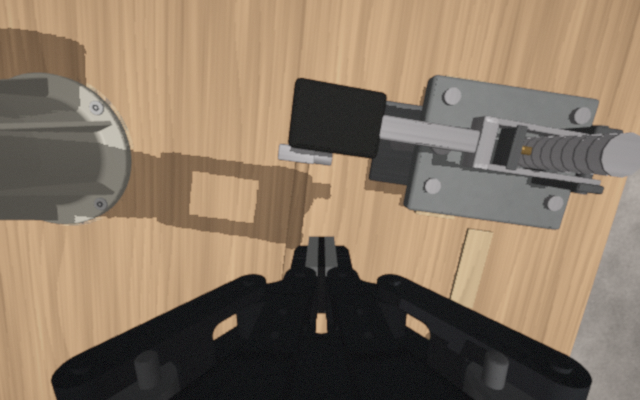

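The wrist view shows the black pad at (338,117), centred at press (0,177) with its top at 273, which agrees with the top camera. Moving above it.

>>> {"api": "jog_arm", "payload": {
  "increments": [
    {"xyz": [15,2,5],"turn": [0,-0.01,0],"hand": 0},
    {"xyz": [30,4,10],"turn": [0,-0.03,-0.01],"hand": 0},
    {"xyz": [45,6,20],"turn": [0,-0.04,-0.02],"hand": 0},
    {"xyz": [60,8,35],"turn": [0,-0.06,-0.02],"hand": 0},
    {"xyz": [72,9,54],"turn": [0,-0.07,-0.03],"hand": 0}
  ]
}}

```text
time_s: 13.9
eef_pos: [445.3, 82.6, 294.1]
eef_rot: [-179.9, 0.1, 98.2]
ft_force: [0.0, -0.2, -1.1]
opening: -0.1
```

Run:
```python
from h import *
o,p,r=cur(); print(wp(p),o['eef_rot'],o['ft_force'],o['opening'],o['q'])
```

```text
[  3.67886602 181.93334053 294.08856284] [-1.79924280e+02  1.40414183e-01  9.82391939e+01] [ 0.03371149 -0.20431358 -1.10255481] -0.13021539814546113 [ 10.4276915    0.955776   109.19916353  -0.14630819  69.92614792
   2.2389052 ]
```

>>> {"api": "jog_arm", "payload": {
  "increments": [
    {"xyz": [-4,4,6],"turn": [0,0,0],"hand": 0},
    {"xyz": [-4,4,12],"turn": [0,0,0],"hand": 0},
    {"xyz": [-4,4,17],"turn": [0,0,0],"hand": 0},
    {"xyz": [-4,4,20],"turn": [0,0,0],"hand": 0},
    {"xyz": [-4,4,23],"turn": [0,0,0],"hand": 0}
  ]
}}

```text
time_s: 14.4
eef_pos: [449.9, 78.7, 271.5]
eef_rot: [-179.9, 0.1, 98.2]
ft_force: [-2.3, -0.3, 6.2]
opening: -0.1
```

Run:
```python
from h import *
o,p,r=cur(); print(wp(p),o['eef_rot'],o['ft_force'])
```

```text
[-6.78926007e-02  1.77213287e+02  2.71490847e+02] [-1.79935350e+02  1.33274193e-01  9.81877223e+01] [-2.30973253 -0.25997795  6.23662738]
```

Contact is at z ≈ 272–273 with 6 N. First stroke, slowly.

>>> {"api": "jog_arm", "payload": {
  "increments": [
    {"xyz": [0,0,10],"turn": [0,0,0],"hand": 0},
    {"xyz": [0,0,22],"turn": [0,0,0],"hand": 0},
    {"xyz": [0,0,34],"turn": [0,0,0],"hand": 0},
    {"xyz": [0,0,46],"turn": [0,0,0],"hand": 0},
    {"xyz": [0,0,55],"turn": [0,0,0],"hand": 0}
  ]
}}

```text
time_s: 14.9
eef_pos: [450.4, 78.5, 217.0]
eef_rot: [180.0, 0.1, 98.1]
ft_force: [-0.7, -0.1, 10.1]
opening: 0.2
```

>>> {"api": "jog_arm", "payload": {
  "increments": [
    {"xyz": [0,0,1],"turn": [0,0,0],"hand": 0},
    {"xyz": [0,0,2],"turn": [0,0,0],"hand": 0},
    {"xyz": [0,0,3],"turn": [0,0,0],"hand": 0},
    {"xyz": [0,0,3.5],"turn": [0,0,0],"hand": 0},
    {"xyz": [0,0,4],"turn": [0,0,0],"hand": 0}
  ]
}}

```text
time_s: 15.4
eef_pos: [450.8, 78.5, 214.0]
eef_rot: [179.9, 0.1, 98.1]
ft_force: [-2.7, 1.4, 8.0]
opening: -0.2
```

Run:
```python
from h import *
o,p,r=cur(); print(wp(p),o['eef_rot'],o['ft_force'])
im,d,P=press_cloud('wrist');cv2.imwrite('pics/w15.png',im[:,:,::-1])
```

```text
[ -0.33062812 176.26720209 214.04051107] [1.79894501e+02 6.42846555e-02 9.80884084e+01] [-2.66039307  1.40910876  8.02058208]
```

View pics/w15.png

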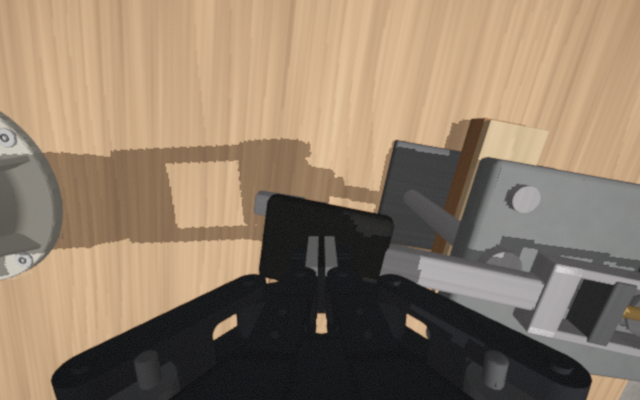

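The fingertips are in the middle of the pad (322,235), and the lever is at about 0.256 rad with 8 N. A touch more to find the stop.

>>> {"api": "jog_arm", "payload": {
  "increments": [
    {"xyz": [0,0,1],"turn": [0,0,0],"hand": 0},
    {"xyz": [0,0,1.7],"turn": [0,0,0],"hand": 0},
    {"xyz": [0,0,2.3],"turn": [0,0,0],"hand": 0},
    {"xyz": [0,0,2.8],"turn": [0,0,0],"hand": 0},
    {"xyz": [0,0,2.8],"turn": [0,0,0],"hand": 0}
  ]
}}

```text
time_s: 15.95
eef_pos: [451.0, 78.5, 212.1]
eef_rot: [179.8, 0.0, 98.0]
ft_force: [-3.7, 2.1, 8.2]
opening: 0.0
```

Run:
```python
from h import *
o,p,r=cur(); print(wp(p),o['eef_rot'],o['ft_force'])
ramtop()
```

```text
[ -0.32414878 176.09038469 212.08156282] [1.79848990e+02 1.89767509e-02 9.80363705e+01] [-3.70641879  2.08857206  8.17152436]
ram top: n 130 med z 296.1 mean 296.18 xy [-0.1 -0.5]
```

>>> {"api": "jog_arm", "payload": {
  "increments": [
    {"xyz": [0,0,-10],"turn": [0,0,0],"hand": 0},
    {"xyz": [0,0,-24],"turn": [0,0,0],"hand": 0},
    {"xyz": [0,0,-40],"turn": [0,0,0],"hand": 0},
    {"xyz": [0,0,-55],"turn": [0,0,0],"hand": 0},
    {"xyz": [0,0,-66],"turn": [0,0,0],"hand": 0}
  ]
}}

```text
time_s: 16.5
eef_pos: [451.4, 78.2, 279.9]
eef_rot: [179.7, 0.0, 98.0]
ft_force: [0.5, 0.2, 0.4]
opening: 0.0
```

Run:
```python
from h import *
o,p,r=cur(); print(wp(p),o['eef_rot'],o['ft_force'])
ramtop()
im,d,P=press_cloud('wrist'); cv2.imwrite('pics/w16.png',im[:,:,::-1])
m=box(P,d,(-26,26),(140,215),(190,290))&(im.max(2)<40); print('pad',np.percentile(P[m],[5,50,95],axis=0).round(1))
```

```text
[ -0.59016698 175.6695188  279.89184273] [1.79732040e+02 2.34960713e-02 9.80075269e+01] [0.45726341 0.21561076 0.38229649]
ram top: n 131 med z 297.8 mean 297.78 xy [-0.  -0.5]
pad [[-15.5 146.2 267.4]
 [  9.2 186.1 273.2]
 [ 24.3 206.8 276.3]]
```

The ram springs back to 18.2 mm and the lever returns fully. Forecast: 28.2, 38.2, 48.2 and 58.2, the last giving a squeeze of about 9. Stroke 2.

>>> {"api": "jog_arm", "payload": {
  "increments": [
    {"xyz": [0,-1,12],"turn": [0,0,0],"hand": 0},
    {"xyz": [0,-1.5,28],"turn": [0,0,0],"hand": 0},
    {"xyz": [0,-1.5,44],"turn": [0,0,0],"hand": 0},
    {"xyz": [0,-1.5,59],"turn": [0,0,0],"hand": 0},
    {"xyz": [0,-1.5,67.5],"turn": [0,0,0],"hand": 0}
  ]
}}

```text
time_s: 17.1
eef_pos: [451.0, 78.3, 211.1]
eef_rot: [179.6, 0.0, 98.0]
ft_force: [0.3, 0.1, 36.5]
opening: 0.3
```

>>> {"api": "jog_arm", "payload": {
  "increments": [
    {"xyz": [0,0,0.5],"turn": [0,0,0],"hand": 0},
    {"xyz": [0,0,0.5],"turn": [0,0,0],"hand": 0},
    {"xyz": [0,0,0.5],"turn": [0,0,0],"hand": 0},
    {"xyz": [0,0,0.5],"turn": [0,0,0],"hand": 0},
    {"xyz": [0,0,0.5],"turn": [0,0,0],"hand": 0}
  ]
}}

```text
time_s: 17.6
eef_pos: [451.3, 78.3, 211.1]
eef_rot: [179.6, 0.0, 98.0]
ft_force: [-5.8, -0.3, 23.1]
opening: -0.0
```

That reached the stop (z 211.1, 36 N), so I'll go 1.5 mm shallower from now on.

>>> {"api": "jog_arm", "payload": {
  "increments": [
    {"xyz": [0,0,-10],"turn": [0,0,0],"hand": 0},
    {"xyz": [0,0,-24],"turn": [0,0,0],"hand": 0},
    {"xyz": [0,0,-40],"turn": [0,0,0],"hand": 0},
    {"xyz": [0,0,-55],"turn": [0,0,0],"hand": 0},
    {"xyz": [0,0,-67],"turn": [0,0,0],"hand": 0}
  ]
}}

```text
time_s: 18.1
eef_pos: [450.3, 78.1, 277.5]
eef_rot: [179.6, 0.0, 98.0]
ft_force: [-0.8, -0.5, -0.0]
opening: 0.3
```

Run:
```python
from h import *
ramtop()
o,p,r=cur(); print(wp(p),o['eef_rot'],o['ft_force'])
inc(pw(0,177.5,212.8),Rg(98,0))
```

```text
ram top: n 124 med z 287.8 mean 287.89 xy [-0.  -0.5]
[ -0.52852287 176.00114934 279.28954203] [1.79511149e+02 7.28292004e-03 9.80058476e+01] [0.91489243 0.27241693 1.88937475]
t 18.15 shift [ 0.8 -2.  66.5] turn [0.009 0.    0.   ] | norm 67 ang 0.5 rows 1.3
```

>>> {"api": "jog_arm", "payload": {
  "increments": [
    {"xyz": [0,-1,14],"turn": [0.005,0,0],"hand": 0},
    {"xyz": [0.5,-1.5,32],"turn": [0.009,0,0],"hand": 0},
    {"xyz": [0.5,-1.5,49],"turn": [0.009,0,0],"hand": 0},
    {"xyz": [0.5,-1.5,59],"turn": [0.009,0,0],"hand": 0},
    {"xyz": [0.5,-1.5,63],"turn": [0.009,0,0],"hand": 0}
  ]
}}

```text
time_s: 18.65
eef_pos: [450.0, 78.5, 214.4]
eef_rot: [-180.0, 0.0, 98.0]
ft_force: [1.3, -0.3, 8.7]
opening: 0.2
```

Run:
```python
from h import *
o,p,r=cur(); print(wp(p),o['eef_rot'],o['ft_force'])
```

```text
[ -0.34965511 177.02916374 214.37495542] [-1.79955486e+02  2.48258029e-02  9.80116242e+01] [ 1.32659558 -0.31856894  8.67838726]
```

>>> {"api": "jog_arm", "payload": {
  "increments": [
    {"xyz": [0,0,1],"turn": [0,0,0],"hand": 0},
    {"xyz": [0,0,2],"turn": [0,0,0],"hand": 0},
    {"xyz": [0,0,2.5],"turn": [0,0,0],"hand": 0},
    {"xyz": [0,0,2.5],"turn": [0,0,0],"hand": 0},
    {"xyz": [0,0,2.5],"turn": [0,0,0],"hand": 0}
  ]
}}

```text
time_s: 19.15
eef_pos: [450.4, 78.5, 211.3]
eef_rot: [180.0, 0.0, 98.0]
ft_force: [-1.0, -1.1, 13.1]
opening: -0.2
```

>>> {"api": "jog_arm", "payload": {
  "increments": [
    {"xyz": [0,0,-10],"turn": [0,0,0],"hand": 0},
    {"xyz": [0,0,-24],"turn": [0,0,0],"hand": 0},
    {"xyz": [0,0,-40],"turn": [0,0,0],"hand": 0},
    {"xyz": [0,0,-55],"turn": [0,0,0],"hand": 0},
    {"xyz": [0,0,-66],"turn": [0,0,0],"hand": 0}
  ]
}}

```text
time_s: 19.65
eef_pos: [449.8, 78.4, 276.6]
eef_rot: [-179.9, 0.0, 98.0]
ft_force: [-0.2, 0.4, -0.3]
opening: 0.1
```

Run:
```python
from h import *
ramtop()
inc(pw(0,177.5,214.5),Rg(98,0))
```

```text
ram top: n 127 med z 277.9 mean 277.74 xy [-0.  -0.3]
t 19.7 shift [ 0.5 -1.  63.7] turn [0.001 0.001 0.   ] | norm 64 ang 0.0 rows 1.3
```

Ram 38.2. Stroke 4.

>>> {"api": "jog_arm", "payload": {
  "increments": [
    {"xyz": [0,-0.5,14],"turn": [0,0,0],"hand": 0},
    {"xyz": [0,-1,32],"turn": [0,0,0],"hand": 0},
    {"xyz": [0,-1,48],"turn": [0,0,0],"hand": 0},
    {"xyz": [0,-1,58],"turn": [0,0,0],"hand": 0},
    {"xyz": [0,-1,62],"turn": [0,0,0],"hand": 0}
  ]
}}

```text
time_s: 20.2
eef_pos: [449.9, 78.5, 215.0]
eef_rot: [180.0, 0.0, 98.0]
ft_force: [1.1, 1.4, 9.0]
opening: 0.4
```

>>> {"api": "jog_arm", "payload": {
  "increments": [
    {"xyz": [0,0,1],"turn": [0,0,0],"hand": 0},
    {"xyz": [0,0,2],"turn": [0,0,0],"hand": 0},
    {"xyz": [0,0,2.5],"turn": [0,0,0],"hand": 0},
    {"xyz": [0,0,2.5],"turn": [0,0,0],"hand": 0},
    {"xyz": [0,0,2.5],"turn": [0,0,0],"hand": 0}
  ]
}}

```text
time_s: 20.7
eef_pos: [450.2, 78.5, 212.2]
eef_rot: [179.9, 0.0, 98.0]
ft_force: [0.3, -0.9, 8.9]
opening: -0.1
```

>>> {"api": "jog_arm", "payload": {
  "increments": [
    {"xyz": [0,0,-10],"turn": [0,0,0],"hand": 0},
    {"xyz": [0,0,-24],"turn": [0,0,0],"hand": 0},
    {"xyz": [0,0,-40],"turn": [0,0,0],"hand": 0},
    {"xyz": [0,0,-55],"turn": [0,0,0],"hand": 0},
    {"xyz": [0,0,-66],"turn": [0,0,0],"hand": 0}
  ]
}}

```text
time_s: 21.2
eef_pos: [449.7, 78.5, 278.5]
eef_rot: [180.0, 0.0, 98.0]
ft_force: [-0.0, 0.2, -0.6]
opening: -0.2
```

Run:
```python
from h import *
ramtop()
inc(pw(0,177.5,214.5),Rg(98,0))
im,d,P=press_cloud('side'); cv2.imwrite('pics/side17.png',cv2.resize(im[110:260,240:400],None,fx=4.5,fy=4,interpolation=cv2.INTER_CUBIC)[:,:,::-1])
```

```text
ram top: n 126 med z 267.8 mean 267.75 xy [-0.1 -0.2]
t 21.25 shift [ 0.3 -1.1 65.5] turn [0.003 0.    0.   ] | norm 66 ang 0.2 rows 1.3
```

View pics/side17.png

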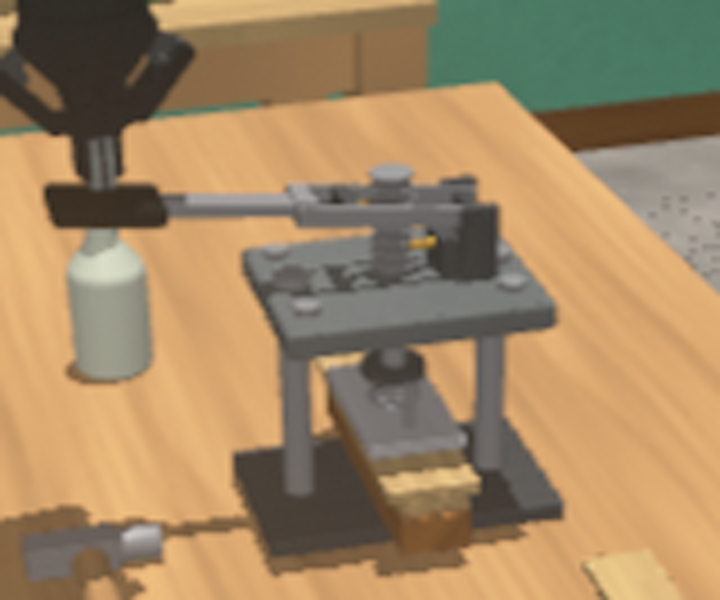

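The platen is right above the board ((410,440)), with ram at 48.2. One more stroke should give about 9 mm of squeeze.

>>> {"api": "jog_arm", "payload": {
  "increments": [
    {"xyz": [0,-0.5,14],"turn": [0,0,0],"hand": 0},
    {"xyz": [0,-1,32],"turn": [0,0,0],"hand": 0},
    {"xyz": [0,-1,48],"turn": [0,0,0],"hand": 0},
    {"xyz": [0,-1,59],"turn": [0,0,0],"hand": 0},
    {"xyz": [0,-1,63.5],"turn": [0,0,0],"hand": 0}
  ]
}}

```text
time_s: 21.8
eef_pos: [450.0, 78.7, 214.9]
eef_rot: [179.8, -0.0, 98.0]
ft_force: [-1.0, 0.6, 12.8]
opening: 0.0
```

>>> {"api": "jog_arm", "payload": {
  "increments": [
    {"xyz": [0,0,1],"turn": [0,0,0],"hand": 0},
    {"xyz": [0,0,2],"turn": [0,0,0],"hand": 0},
    {"xyz": [0,0,2.5],"turn": [0,0,0],"hand": 0},
    {"xyz": [0,0,2.5],"turn": [0,0,0],"hand": 0},
    {"xyz": [0,0,2.5],"turn": [0,0,0],"hand": 0}
  ]
}}

```text
time_s: 22.3
eef_pos: [450.2, 78.7, 212.7]
eef_rot: [179.8, 0.0, 98.0]
ft_force: [-2.1, 0.2, 13.1]
opening: -0.1
```

Run:
```python
from h import *
ramtop(); o,p,r=cur();print(wp(p),o['ft_force'])
```

```text
ram top: n 119 med z 257.3 mean 257.43 xy [-0.  -0.3]
[-1.25167323e-01  1.76865041e+02  2.12673576e+02] [-1.95419151 -0.60435296 12.52436552]
```

Force is higher (13 N), so the spring is engaged. Releasing and lifting clear.

>>> {"api": "jog_arm", "payload": {
  "increments": [
    {"xyz": [0,0,-10],"turn": [0,0,0],"hand": 0},
    {"xyz": [0,0,-24],"turn": [0,0,0],"hand": 0},
    {"xyz": [0,0,-42],"turn": [0,0,0],"hand": 0},
    {"xyz": [0,0,-62],"turn": [0,0,0],"hand": 0},
    {"xyz": [0,0,-90],"turn": [0,0,0],"hand": 0}
  ]
}}

```text
time_s: 22.85
eef_pos: [448.6, 78.4, 301.5]
eef_rot: [180.0, 0.0, 98.0]
ft_force: [0.4, 0.1, -0.7]
opening: -0.1
```

>>> {"api": "jog_arm", "payload": {
  "increments": [
    {"xyz": [0,-5,-10],"turn": [0,0,0],"hand": 0},
    {"xyz": [0,-15,-20],"turn": [0,0,0],"hand": 0},
    {"xyz": [0,-30,-30],"turn": [0,0,0],"hand": 0},
    {"xyz": [0,-45,-40],"turn": [0,0,0],"hand": 0},
    {"xyz": [0,-55,-45],"turn": [0,0,0],"hand": 0}
  ]
}}

```text
time_s: 23.35
eef_pos: [392.4, 70.5, 346.0]
eef_rot: [-180.0, 0.0, 98.0]
ft_force: [-1.1, -0.1, -0.5]
opening: 0.0
```

Run:
```python
from h import *
ramtop()
check('18');ends('18')
im,d,P=press_cloud('top')
m=box(P,d,(-26,26),(140,215),(190,300))&(im.max(2)<60)
if m.sum(): print('pad',np.percentile(P[m],[5,50,95],axis=0).round(1))
im,d,P=press_cloud('side'); cv2.imwrite('pics/side18.png',cv2.resize(im[110:260,240:400],None,fx=4.5,fy=4,interpolation=cv2.INTER_CUBIC)[:,:,::-1])
m=box(P,d,(-62,-40),(-34,34),(60,110))&(abs(im.astype(int)[...,0]-im.astype(int)[...,2])<25); print('platen top',np.percentile(P[m],[5,50,95],axis=0).round(1), m.sum())
for c in ('top','side'):
  for t in ('wheel','glue','hammer'):
    print(c,t,[np.round(x['location']).tolist() for x in env.search_frame(c,t)][:1])
```

```text
ram top: n 121 med z 258.7 mean 258.73 xy [-0.2 -0.5]
23.4 tcp press [-10.2 235.1 346.6] [-180.    0.   98.] f [-0.6  0.6  0.8] op -0.1
board end 1 x 84.6 99.5 y [-30.6 -30.1  29.4  29.6] z [66.5 69.6 72.4] 118
board end -1 x -100.5 -78.1 y [-28.2 -27.5  29.8  30.5] z [66.  69.2 72. ] 185
-99 y -27.7 29.7 mid 1.0 z 69.1 25
-95 y -28.2 29.3 mid 0.5 z 69.5 42
-90 y -28.0 29.9 mid 0.9 z 69.4 44
-85 y -27.7 30.5 mid 1.4 z 69.3 41
-80 y -27.2 30.3 mid 1.5 z 69.1 28
80 y -21.6 -21.6 mid -21.6 z 73.0 1
85 y -30.6 29.4 mid -0.6 z 70.1 39
90 y -30.3 29.5 mid -0.4 z 69.3 43
95 y -30.6 29.5 mid -0.6 z 69.5 31
far x 99.5435874972834
near x -100.47025615231101
pad [[-22.2 147.2 268.4]
 [ -5.2 171.1 272.5]
 [ 19.3 204.3 277.4]]
platen top [[-61.4 -30.   72. ]
 [-53.7  -0.6  80.4]
 [-41.4  27.7 100. ]] 157
top wheel [[524.0, 70.0, 262.0]]
top glue [[484.0, 308.0, 101.0]]
top hammer [[416.0, -49.0, 27.0]]
side wheel [[714.0, -315.0, 50.0]]
side glue [[480.0, 305.0, 71.0]]
side hammer [[407.0, -48.0, 18.0]]
```

View pics/side18.png

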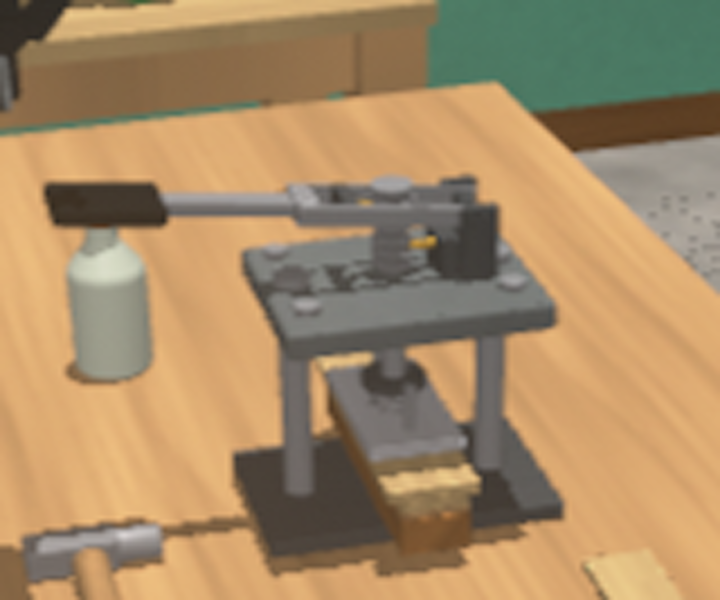

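View pics/top18.png

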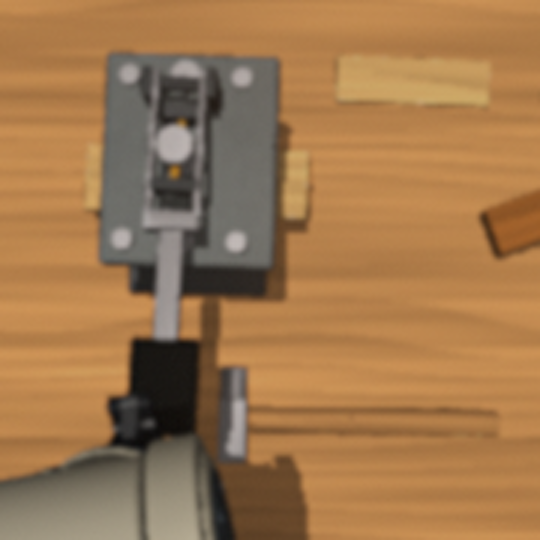

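The platen has stayed at the same level while the ram collar came down (395,378), so the spring is squeezed by about 8 mm. The board hasn't moved, the pad is back at its rest height (272.5), the bystanders are where they were, and the arm touches nothing. Handing in.

Run:
```python
from h import *
print(env.close_job())
```

```text
the job is handed in; nothing more can be done
None
```

The board is on the pile and clamped, with the spring squeezed about 8 mm (3 to 14 is right). I handed the job in at about 24 s, and no verdict was reported.

- **Board:** I gripped it by its outer end with the tool leaning 40 degrees and slid it in. I lowered it until the upward force reached about 5 N, then opened the fingers. In the last top picture its ends are at press x +99.5 and −100.5. It sits about 0.3 mm off centre across the pile and about 0.5 degrees out of square, and it was level. It did not move during the pumping.
- **Clamping:** Five strokes brought the ram from about 4.2 to 57.3 mm. With first touch at about 49 mm, that gives the squeeze of about 8 mm. The squeeze is worked out from the ram and board heights, not measured directly. The higher lever force on the last stroke (13 N against about 9 N) and the platen staying put in the side view agree with it.
- **Lever and bystanders:** The lever is free, with its pad back at its rest height. The glue and hammer were found where they started in both cameras. The wheel was confirmed only in the side view, because the top camera's detector reported something on the press instead.

One thing went over: the second stroke hit the lever stop and briefly read 36 N at the fingertips, above the suggested 18 N but under the 40 N limit. I made the later strokes slower and a little shallower; the highest reading after that was 13 N.

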